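# Pin the mask cover to the light-fastness holder

### The job

Hang the loose aluminium mask cover on the exposure holder: lay it over the dyed test cards with its hinge knuckle between the holder's two knuckles and slide it back against the stop so that the bores are in line, then push the red-handled hinge pin in from the right through all three knuckles until the catch inside the last one snaps into its groove and the pin comes to a firm stop. How deep that is differs from holder to holder, so go by feel; ease the parts together with light pushes, never force a part that is jammed or home, and leave the other things on the bench alone.

Things in the scene. Friction and masses are not known exactly. Their poses are not given: they have to be found in the camera images.
- holder: Dark steel base plate of the exposure holder, fixed, five dyed test cards on it; top face 22 mm above the bench. Origin on the bench; x points to the hinge side (away from the robot), y left, z up; plate spans x -72 to +100, y -62 to +62 mm. Hinge axis parallel to y at x +83, z 32 mm; two aluminium knuckles (outside 19 mm, bore 12 mm) at y -62 to -32 and +32 to +62 mm.
- hinge_near (a point): Centre of the outer mouth of the holder's right-hand (-y) knuckle, where the pin goes in along the holder's +y; the holder's axes.
- hinge_mid (a point): Point on the hinge axis half-way between the holder's knuckles, centre of the 64 mm gap for the cover's knuckle; the holder's axes. An upright stop stands behind it (front face 9.5 mm behind the axis, top 4 mm above it): when the cover's knuckle bears on the stop, the bores are in line.
- hinge_far (a point): Centre of the outer mouth of the holder's left-hand (+y) knuckle, where the pin's tip comes out 2 to 16 mm when home; the holder's axes. A black catch housing 28 mm long stands on this knuckle, reaching 20 mm above the hinge axis.
- catch (a joint): Spring catch hidden in the left-hand knuckle: a round-nosed blade pressed down into the bore with 2.4 to 5 N, set somewhere between 8 and 22 mm in from that knuckle's outer mouth, differently each time and not measured. Value: lift in m, 0 when down (empty bore or in the pin's groove), about 0.002 to 0.004 while it rides on the pin.
- cover_handle (a point): Centre of the black grip bar on the loose aluminium mask cover (about 260 g, windowed plate 132 x 108 x 4 mm). Bar 12 mm wide along x, 70 mm long along y, 14 mm high, its centre 28 mm above the cover's flat underside, 17 mm free below it. Axes: x to the cover's knuckle, z up. Fitted, this point lies 79 mm in front of the hinge axis (-x), y 0, 50 mm above the bench.
- cover_knuckle (a point): Centre of the bore of the cover's knuckle, half-way along: 79 mm from the handle's centre along the cover's +x, 10 mm above the underside. Knuckle 59 mm long along y, outside 19 mm, bore 12 mm. Fitted, it lies at hinge_mid.
- cover: The mask cover; origin at its underside, 4 mm from below the handle's centre (handle at x +4 mm); axes as for cover_handle.
- pin_grip (a point): Centre of the red flat-sided grip of the hinge pin (about 110 g): 12 mm wide along x, 38 mm long along y, 18 mm high. Axes: y along the stem to the tip, z up. At the start the pin lies level in the open notches of a beech rest, its axis 36 mm above the bench; it lifts straight out and the grip overhangs the rest's end.
- pin_tip (a point): End of the pin's tip, 165 mm from the grip's centre. Steel stem 10 mm in diameter and 142 mm long, tapering to a 2.4 mm nose over the last 10 mm. A ring groove 18 to 26 mm behind the tip takes the catch: sloping on the tip side, square on the other, so that once the catch is in, the pin goes no deeper and feels hard (far too hard a push would force it past). Lifting and passing the catch takes up to about 9 N.
- hinge_pin: The hinge pin; origin at the centre of the face between the stem and its 17 mm flange, 23 mm from the grip's centre along +y; axes as for pin_grip. The flange stays 2 to 16 mm clear of the knuckle when the pin is home.
- pin_rest: Beech rest for the pin, fixed, foot 46 x 92 mm, 42 mm high; y along the pin, origin on the bench at its centre; the grip's centre lies 85 mm from it along -y.
- flask: Conical flask, 65 mm wide, 105 mm high, a bystander; origin under its centre.
- dropper: Brown dropper bottle, 33 mm wide, 102 mm high, a bystander; origin under its centre.
- driver: Orange-handled screwdriver lying flat, 199 mm, a bystander; origin under its centre.
Things that resemble listed ones, but are neither listed nor needed, are in the scene too. What is shaped like the hinge_pin but yellow is not meant.

How it is judged:
On the way, in this order (a step that is already met when the one before it is completed fails the run):
1. the cover lies flat on the holder with its knuckle between the holder's knuckles, bores in line within 3 mm, and the gripper has let go of it (x of cover_knuckle in the frame of holder between 0.08 and 0.086 m and y of cover_knuckle in the frame of holder between -0.004 and 0.004 m and z of cover_knuckle in the frame of holder between 0.029 and 0.035 m and angle between the y axis of cover and the y axis of holder, either way round below 0.06 rad and contact force between the fingers and cover below 0.1 N), for 0.2 s.
2. the pin's tip has passed through the first knuckle and the cover's into the last (y of pin_tip in the frame of holder above 0.036 m and distance between cover_knuckle and hinge_mid below 0.0045 m and x of pin_tip in the frame of holder between 0.079 and 0.087 m and z of pin_tip in the frame of holder between 0.028 and 0.036 m), for 0.05 s.
At the end, for the whole second after the job is handed in: Cover flat on the holder, its knuckle in line (3 mm; 4 mm along the axis; 0.06 rad); pin through all three knuckles, tip within 3 mm and grip within 4 mm of the hinge axis, tip past 60 mm in the holder's y with the catch down in its groove (lift under 1.2 mm); cover and pin let go and at rest (all of step 1 and y of pin_tip in the frame of holder above 0.06 m and x of pin_tip in the frame of holder between 0.08 and 0.086 m and z of pin_tip in the frame of holder between 0.029 and 0.035 m and x of pin_grip in the frame of holder between 0.079 and 0.087 m and z of pin_grip in the frame of holder between 0.028 and 0.036 m and value of joint catch below 0.0012 m and linear speed of each of hinge_pin, cover below 0.02 m/s and contact force between the fingers and hinge_pin below 0.1 N); the robot touches nothing.
It fails at once if the cover is pressed on the holder with more than 30 N (contact force between cover and holder above 30 N).
It fails at once if the pin is pressed on the holder with more than 30 N (contact force between hinge_pin and holder above 30 N).
It fails at once if the pin is pressed on the cover with more than 30 N (contact force between hinge_pin and cover above 30 N).
It fails at once if a bystander (flask, dropper bottle, screwdriver) is moved by more than 3 cm (distance of any of flask, dropper, driver from where it was at the start of the episode above 0.03 m).
It also fails if it takes over 61 s, if anything falls off the work surface, if the arm or the gripper's body presses on something with over 40 N, if the wrist force passes 120 N, or if a joint passes its speed limit or range.

### The arm

A 6-joint arm with a two-finger parallel gripper is mounted at the origin on a cart in front of the work surface, level with it; the furniture and walls round the work are solid. World frame = base frame: x ahead of the robot, y to its left, z up, the work surface at z = 0. Lengths are in m, angles in rad, forces in N, time in s.
With the tool pointing down it reaches from about 0.325 to 0.875 m from the base axis. Payload 4.4 kg.
Tool frame: the origin (TCP) lies at the very end of the fingers, on their centre line; the grasp point (between the pads) lies 19 mm behind it; x points along the fingers, y is the direction in which the jaws open and shut, and the axes are right-handed (so a half turn about x gives the same grasp; the last joint's range is limited). The gripper opens to 85 mm and grips with 20 to 120 N. Pads are 22 mm wide; open, the fingers measure 114 mm over their backs; the gripper's body (76 mm by 85 mm) begins 54 mm behind the grasp point. The pads swing forward as they close: fully open they stand 13 mm farther back than shut.
Start: joints at [1.018, 0.207, 1.542, -0, 1.393, -0.15], TCP at [0.225, 0.529, 0.231] pointing down, gripper open.
Joint ranges: [-2.73, 2.73], [-0.86, 2.22], [0.23, 2.46], [-1.11, 4.25], [0.08, 2.63], [-2.82, 2.82]. Speed limits (rad/s): [2.79, 2.79, 3.14, 3.14, 3.14, 3.14].

### API

Orientations are given as a 3x3 rotation matrix whose columns are the frame's x, y, z axes.
In Python, from bench import manip gives the robot as it stands. The module is installed in compiled form; this text tells all that it offers.
- The arm moves only by the tool apply_moves, never from a script. Its argument "targets" is one flat list of numbers, 6 for each row, row after row: the shift along the tool's x, y, z in cm, then the turn, a rotation vector about the tool's x, y, z in degrees. A call has 1 to 10 rows; each row shifts and turns the commanded pose from where the row before left it, along the tool's axes as they then stand; what a row does not reach is not made up. A row lasts 1/10 s, in which the tool goes at most 50 mm and 8.59 degrees, less where a joint would pass 70% of its speed; a pose out of reach is approached as far as the arm can. A call is refused whole if a number of a shift passes 5 or a number of a turn 8.59, either way. A call with a gripper value outside its range is refused whole. "gripper" is the opening in per cent of the stroke, from 0 (shut) to 100 (fully open), set as the call begins (left out, the last holds). The fingers move at their own pace and stop on an object; the grip force is fixed at half the most. Time passes only in rows, so rows that do not move let the fingers close. It gives the time, the measured TCP pose, the force and the opening at its end, in the units of the state.
- manip.read_state(): the state, without advancing time (a new reading comes with each control period).
- manip.grab_frame(name): name is "scene" or "top" or "wrist"; returns (picture, depth): 400x640x3 uint8, blue, green, red; 400x640 float32, m along the optical axis (not along the pixel's ray), 0 where there is no reading.
- manip.camera_info(name): a dict with "K" (3x3 intrinsics, pixels), "k1" (the pictures are not rectified: a ray, as slopes to the right and down, at radius r is drawn at 1 + k1 r^2 times it, then the intrinsics apply), "origin" and "rotation" of the camera in the world; the wrist camera has in their place "tool_from_camera" (4x4, takes a point from camera to tool coordinates, whose origin is the TCP and whose axes are the tool frame's). Camera axes: x right, y down, z forward; pixel columns grow to the right and rows downward; lengths in m; the calibration is good to about 2 mm. A picture is of the moment at which its call begins: read the wrist's pose just before it. camera_info takes no time and is no camera call.
- manip.job_done(): hands the job in, once; it reports no verdict.
The state is a dict: "time": time; "joint_positions": joint angles; "joint_vel": joint speeds; "joint_efforts": joint torques, N m; "tcp_pos": TCP position; "orientation": TCP orientation; "ft_force": force on the tool from outside, world axes, zero at the start; "moment": the same for the moment, N m; "grip_width": opening from 0.0 (shut) to 1.0 (fully open).
Only numpy, scipy, OpenCV 4.12 (cv2) and the standard library are available. Lean on these libraries where they do the work, as an engineer would, in place of code of your own. Each camera call takes 0.05 s, during which the arm holds its last target.

## Working session

There is one attempt and no reset: what is moved stays moved. The work goes in short steps, Python scripts to look and compute and a tool call to move; the robot and the scene stay as the last step left them, time stands still between calls to the robot, and variables do not carry over. Pictures are saved under pics/ and viewed, and the job is handed in when it is done.

Besides the shell and the picture viewer there is one more tool, called after "Call:" as name(argument=value, ...) on one line, values as JSON. apply_moves: Moves the arm, as the interface text tells. Its arguments: {"type":"object","properties":{"targets":{"type":"array"},"gripper":{"type":"number"}},"required":["targets"]}

```bash
mkdir -p pics
cat > h.py <<'E'
import numpy as np,cv2
from bench import manip
def ray(info,u,v):
    K=info["K"];k1=info["k1"]
    xd=(u-K[0][2])/K[0][0];yd=(v-K[1][2])/K[1][1]
    x,y=xd,yd
    for _ in range(30):
        r2=x*x+y*y; x=xd/(1+k1*r2);y=yd/(1+k1*r2)
    return np.array([x,y,1.0])
def pose(name,st=None):
    i=manip.camera_info(name)
    if name!="wrist": return i,np.array(i["rotation"]),np.array(i["origin"])
    st=st or manip.read_state()
    T=np.array(i["tool_from_camera"]);R=np.array(st["orientation"])
    return i,R@T[:3,:3],R@T[:3,3]+np.array(st["tcp_pos"])
def wray(P,u,v):
    i,R,o=P; return o,R@ray(i,u,v)
def onz(P,u,v,z):
    o,d=wray(P,u,v); return o+d*(z-o[2])/d[2]
def tri(*obs):
    A=np.zeros((3,3));b=np.zeros(3)
    for P,u,v in obs:
        o,d=wray(P,u,v);d=d/np.linalg.norm(d);M=np.eye(3)-np.outer(d,d);A+=M;b+=M@o
    p=np.linalg.solve(A,b)
    return p,[np.linalg.norm((np.eye(3)-np.outer(d,d)/(d@d))@(p-o)) for o,d in [wray(*x) for x in obs]]
def dep(P,D,u,v):
    o,d=wray(P,u,v); return o+d*D[int(round(v)),int(round(u))]
def grab(name,tag):
    st=manip.read_state(); im,D=manip.grab_frame(name); cv2.imwrite(f"pics/{tag}.png",im); 
    import pickle; pickle.dump((im,D,pose(name,st)),open(f"{tag}.pkl","wb")); return im,D
def load(tag):
    import pickle; return pickle.load(open(f"{tag}.pkl","rb"))
def crop(tag,u0,v0,u1,v1,s,out):
    im=load(tag)[0][v0:v1,u0:u1]; cv2.imwrite(f"pics/{out}.png",cv2.resize(im,None,fx=s,fy=s,interpolation=cv2.INTER_CUBIC))
def proj(P,p):
    i,R,o=P; c=R.T@(np.asarray(p)-o); x,y=c[0]/c[2],c[1]/c[2]; f=1+i["k1"]*(x*x+y*y);K=i["K"]
    return K[0][0]*x*f+K[0][2],K[1][1]*y*f+K[1][2]
E
python3 - <<'E'
from h import *
print(manip.read_state())
for n in("scene","top","wrist"): print(manip.camera_info(n))
grab("scene","s0");grab("top","t0");grab("wrist","w0")
E
```

```text
{'time': 0.0, 'joint_positions': array([ 1.01750727e+00,  2.07445989e-01,  1.54296893e+00,  6.33039007e-06,
        1.39350277e+00, -1.50514328e-01]), 'joint_vel': array([-0.00100631,  0.00158707,  0.00054639, -0.00190181,  0.00215593,
        0.00044788]), 'joint_efforts': array([-3.24499406e-04, -3.83046842e+01, -2.91591060e+01, -1.51287131e-04,
        1.07169390e-02,  8.41196936e-06]), 'tcp_pos': array([0.22499415, 0.52832215, 0.23010391]), 'orientation': array([[-1.22707870e-03,  3.91972163e-01,  9.19976259e-01],
       [-1.97486439e-03,  9.19974208e-01, -3.91973923e-01],
       [-9.99997297e-01, -2.29781120e-03, -3.54788885e-04]]), 'ft_force': array([ 0.45208308, -0.43011809,  0.33811117]), 'moment': array([-0.03571447,  0.00346988, -0.00037301]), 'grip_width': 1.0054792048722536}
{'K': array([[465.36180157,   0.        , 315.47847293],
       [  0.        , 465.36180157, 197.99944903],
       [  0.        ,   0.        ,   1.        ]]), 'k1': -0.09725320271614278, 'origin': array([-0.33904624, -1.60534196,  1.0805932 ]), 'rotation': array([[ 0.8356675 , -0.29499889,  0.463287
[... 358 characters left out ...]
n': array([[ 0.00661001, -0.99823322,  0.05904868],
       [-0.99997151, -0.0068136 , -0.0032472 ],
       [ 0.00364379, -0.05902554, -0.99824982]])}
{'K': array([[287.92179001,   0.        , 314.84110667],
       [  0.        , 287.92179001, 198.86134312],
       [  0.        ,   0.        ,   1.        ]]), 'k1': -0.05137769109370517, 'tool_from_camera': array([[-7.32974098e-04, -3.13636540e-01,  9.49542829e-01,
        -1.41869563e-01],
       [ 9.99999652e-01,  1.49510551e-04,  8.21306624e-04,
         6.18820007e-05],
       [-3.99558440e-04,  9.49543100e-01,  3.13636321e-01,
        -8.14956903e-02],
       [ 0.00000000e+00,  0.00000000e+00,  0.00000000e+00,
         1.00000000e+00]])}
```

View pics/t0.png

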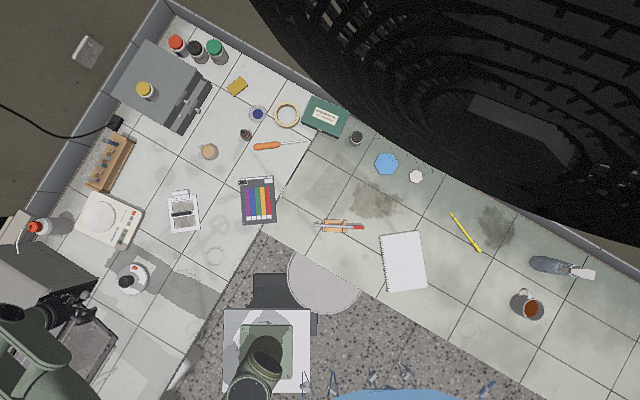

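View pics/s0.png

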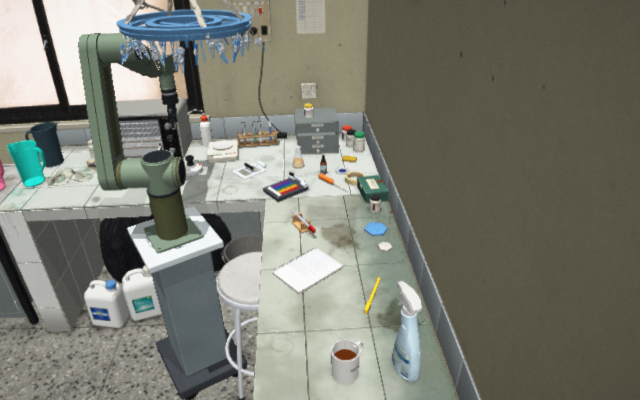

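View pics/w0.png

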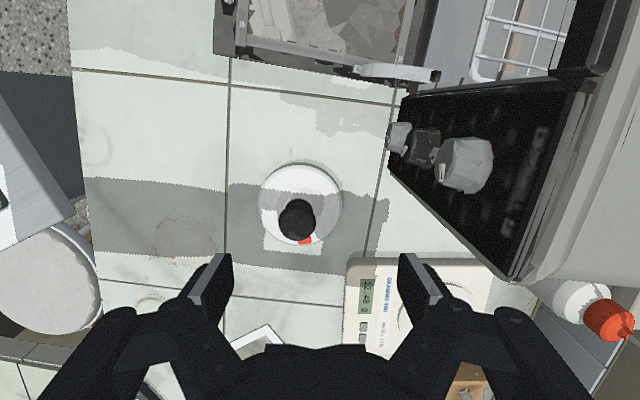

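Run:
```python
from h import *
crop("t0",160,130,300,235,5.7,"t0a");crop("t0",300,195,500,265,4,"t0b");crop("s0",225,140,405,245,4.4,"s0a")
```

```text
(no output)
```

View pics/t0a.png

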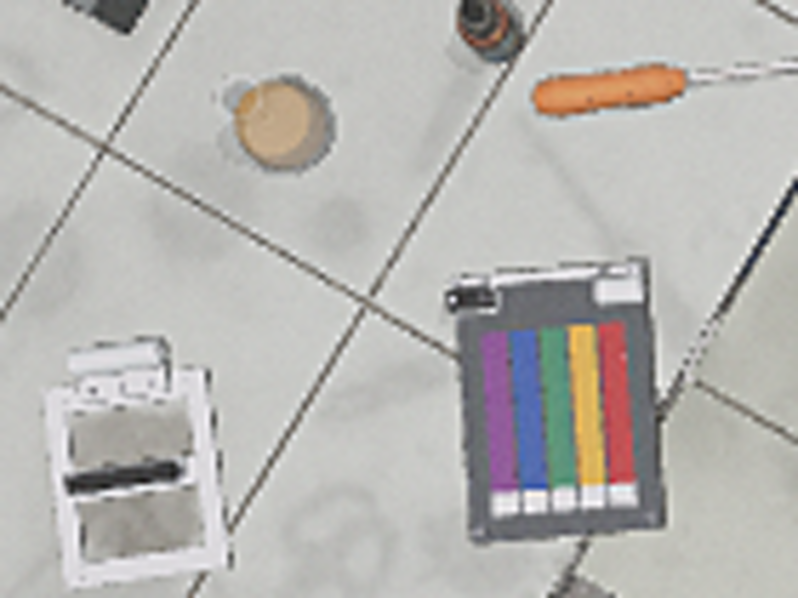

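View pics/t0b.png

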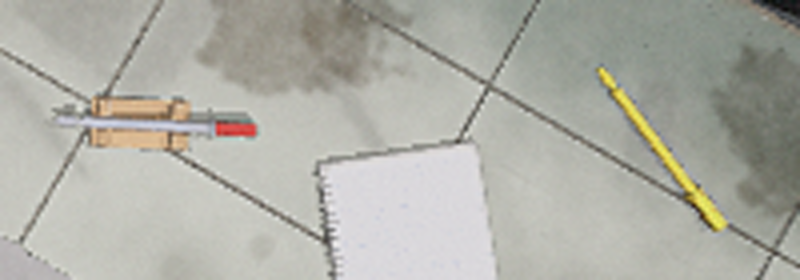

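View pics/s0a.png

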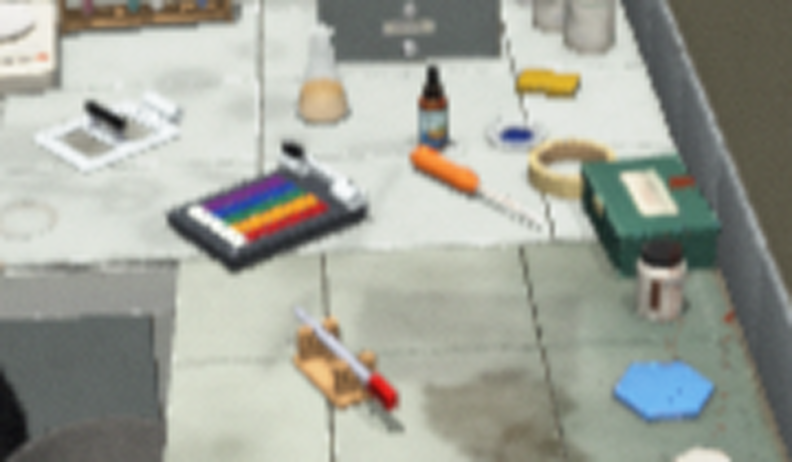

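Run:
```python
from h import *
im,D,P=load("t0")
A=lambda u,v:(160+u/5.7,130+v/5.7)
B=lambda u,v:(300+u/4,195+v/4)
for n,c,z in [("hA",A(68,485),.035),("hB",A(185,468),.035),("knL",A(72,358),.02),("knR",A(165,350),.02),
 ("plateTL",A(452,280),.022),("TR",A(645,265),.022),("BL",A(472,540),.022),("BR",A(662,522),.022),
 ("nearkn",A(620,290),.04),("farcatch",A(470,298),.052),("redL",B(216,128),.045),("redR",B(256,130),.045),("tip",B(60,119),.036)]:
    p=onz(P,*c,z); print(n,np.round(c,1),p.round(4),'depth',dep(P,D,*c).round(4))
```

```text
hA [171.9 215.1] [0.4935 0.3463 0.035 ] depth [0.4935 0.3478 0.0313]
hB [192.5 212.1] [0.5049 0.2718 0.035 ] depth [0.5051 0.2819 0.0059]
knL [172.6 192.8] [0.5757 0.3522 0.02  ] depth [0.5756 0.3518 0.0211]
knR [188.9 191.4] [0.5813 0.292  0.02  ] depth [ 0.5827  0.2996 -0.0013]
plateTL [239.3 179.1] [0.628  0.1063 0.022 ] depth [0.6264 0.1028 0.0379]
TR [273.2 176.5] [ 0.6386 -0.0187  0.022 ] depth [ 0.6407 -0.0161  0.0017]
BL [242.8 224.7] [0.4599 0.0901 0.022 ] depth [ 0.4592  0.0955 -0.0037]
BR [276.1 221.6] [ 0.4723 -0.0321  0.022 ] depth [ 0.4722 -0.0314  0.0159]
nearkn [268.8 180.9] [ 0.6206 -0.0053  0.04  ] depth [ 0.6201 -0.006   0.0448]
farcatch [242.5 182.3] [0.6137 0.088  0.052 ] depth [0.6135 0.0876 0.0541]
redL [354. 227.] [ 0.455  -0.3163  0.045 ] depth [ 0.455  -0.3164  0.0438]
redR [364.  227.5] [ 0.4534 -0.3524  0.045 ] depth [ 4.520e-01 -3.576e-01 -1.000e-04]
tip [315.  224.8] [ 0.462  -0.1752  0.036 ] depth [ 0.4622 -0.1754  0.0458]
```

```bash
cat > plan.py <<'E'
import numpy as np
from scipy.spatial.transform import Rotation as Rt
from bench import manip
def Rdown(yawy, roll=0):
    a=np.radians(yawy); y=np.array([np.cos(a),np.sin(a),0]);x=np.array([0,0,-1.]);return np.c_[x,y,np.cross(x,y)]
def plan(p1,R1,n,p0=None,R0=None,dec=2):
    st=manip.read_state(); p0=np.array(st["tcp_pos"]) if p0 is None else p0; R0=np.array(st["orientation"]) if R0 is None else R0
    rv=Rt.from_matrix(R0.T@R1).as_rotvec(); rows=[];p=p0.copy();R=R0.copy()
    for k in range(n):
        left=n-k
        d=R.T@(p1-p)/left*100; d=np.round(d,dec)
        r=np.round(np.degrees(Rt.from_matrix(R.T@R1).as_rotvec())/left,dec)
        rows+=list(d)+list(r); p=p+R@d/100; R=R@Rt.from_rotvec(np.radians(r)).as_matrix()
    print([float(x) for x in rows]); 
    print("end",p.round(4),"max",np.abs(np.array(rows).reshape(-1,6)).max(0))
E
python3 - <<'E'
from plan import *
plan(np.array([0.48,0.25,0.24]),Rdown(8.7),10,dec=1)
E
```

```text
[-0.1, -1.6, 3.4, 5.8, 0.0, 0.0, -0.1, -1.2, 3.6, 5.8, 0.0, 0.0, -0.1, -0.8, 3.7, 5.8, 0.0, 0.0, -0.1, -0.5, 3.7, 5.8, 0.0, 0.0, -0.1, -0.1, 3.8, 5.8, 0.0, 0.0, -0.1, 0.3, 3.8, 5.8, 0.0, 0.0, -0.1, 0.7, 3.7, 5.9, 0.0, 0.0, -0.1, 1.1, 3.6, 5.8, 0.0, 0.0, -0.1, 1.4, 3.5, 5.9, 0.0, 0.0, -0.0, 1.8, 3.3, 5.8, 0.1, 0.1]
end [0.4803 0.2504 0.2395] max [0.1 1.8 3.8 5.9 0.1 0.1]
```

Call:
apply_moves(targets=[-0.1,-1.6,3.4,5.8,0.0,0.0,-0.1,-1.2,3.6,5.8,0.0,0.0,-0.1,-0.8,3.7,5.8,0.0,0.0,-0.1,-0.5,3.7,5.8,0.0,0.0,-0.1,-0.1,3.8,5.8,0.0,0.0,-0.1,0.3,3.8,5.8,0.0,0.0,-0.1,0.7,3.7,5.9,0.0,0.0,-0.1,1.1,3.6,5.8,0.0,0.0,-0.1,1.4,3.5,5.9,0.0,0.0,0.0,1.8,3.3,5.8,0.0,0.0])

```text
time: 1.15
tcp_pos: [0.4813, 0.2496, 0.2401]
orientation: [[-0.0, 0.989, 0.147], [-0.0, 0.147, -0.989], [-1.0, -0.0, -0.0]]
ft_force: [-0.4, 0.2, -0.8]
grip_width: 0.999
```

Call:
apply_moves(targets=[0,0,0,0,0,0,0,0,0,0,0,0])

```text
time: 1.35
tcp_pos: [0.4806, 0.2503, 0.2398]
orientation: [[-0.001, 0.989, 0.15], [0.0, 0.15, -0.989], [-1.0, -0.001, -0.0]]
ft_force: [0.6, 0.3, -0.1]
grip_width: 1.0
```

Run:
```python
from h import *
s=manip.read_state();print(s["tcp_pos"],s["orientation"].round(3),s["time"])
grab("wrist","w1")
```

```text
[0.48062008 0.25028873 0.23978639] [[-0.001  0.989  0.15 ]
 [ 0.     0.15  -0.989]
 [-1.    -0.001 -0.   ]] 1.35
```

View pics/w1.png

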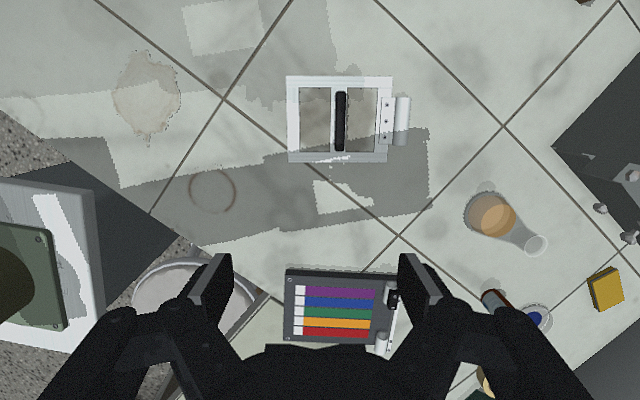

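Call:
apply_moves(targets=[0,0,4.2,0,0,0,0,0,4.2,0,0,0,0,0,4.2,0,0,0,0,0,4.2,0,0,0,0,0,4.2,0,0,0,0,0,4.2,0,0,0,0,0,0,0,0,0,0,0,0,0,0,0])

```text
time: 2.2
tcp_pos: [0.5184, 0.0024, 0.2401]
orientation: [[-0.001, 0.988, 0.152], [0.001, 0.152, -0.988], [-1.0, -0.0, -0.001]]
ft_force: [-0.6, 0.2, -0.1]
grip_width: 1.0
```

Run:
```python
from h import *
s=manip.read_state();print(s["tcp_pos"],s["time"])
grab("wrist","w2")
```

```text
[0.51840849 0.00242302 0.24010673] 2.2
```

Call:
apply_moves(targets=[1,3.5,0,0,0,0,1,3.5,0,0,0,0,1,3.5,0,0,0,0,1,0,0,0,0,0,0,0,0,0,0,0,0,0,0,0,0,0])

```text
time: 2.85
tcp_pos: [0.6213, 0.0192, 0.1999]
orientation: [[-0.002, 0.988, 0.154], [0.0, 0.154, -0.988], [-1.0, -0.002, -0.001]]
ft_force: [0.1, 0.3, -0.4]
grip_width: 0.999
```

Run:
```python
from h import *
s=manip.read_state();print(s["tcp_pos"],s["time"])
grab("wrist","w3")
```

```text
[0.62133833 0.01923785 0.19993428] 2.85
```

View pics/w2.png

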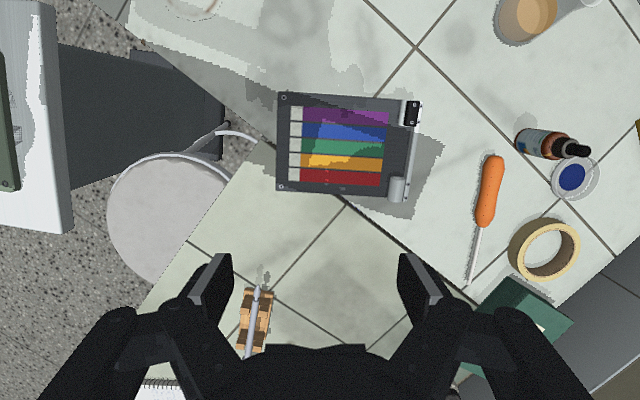

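View pics/w3.png

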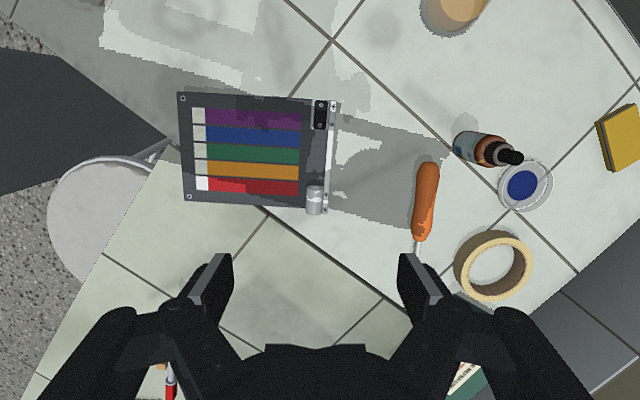

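Run:
```python
from h import *
crop("w2",265,80,435,215,4.5,"w2a");crop("w3",165,80,345,225,4.1,"w3a");crop("w1",275,65,425,175,5,"w1a")
```

```text
(no output)
```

View pics/w2a.png

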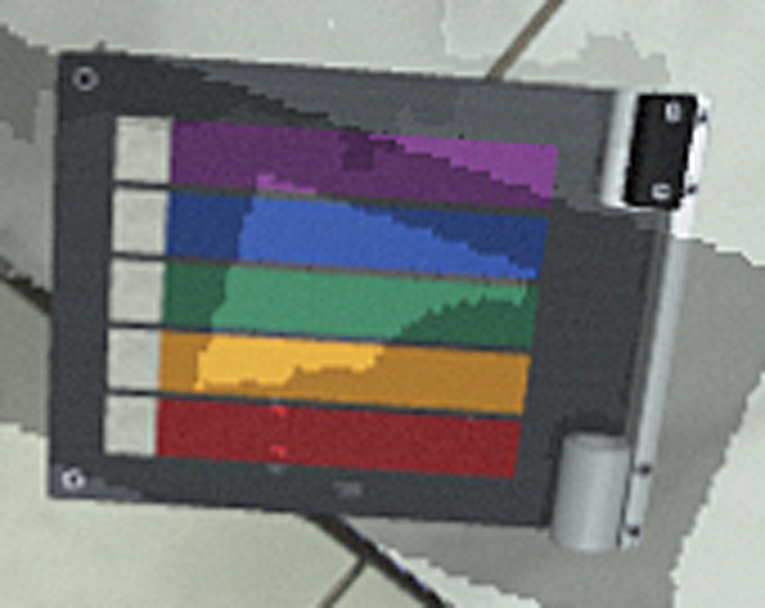

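View pics/w3a.png

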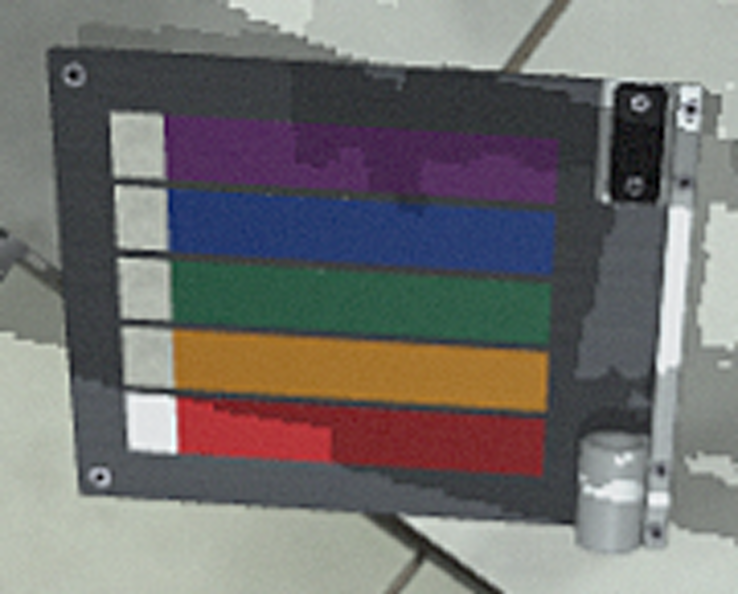

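View pics/w1a.png

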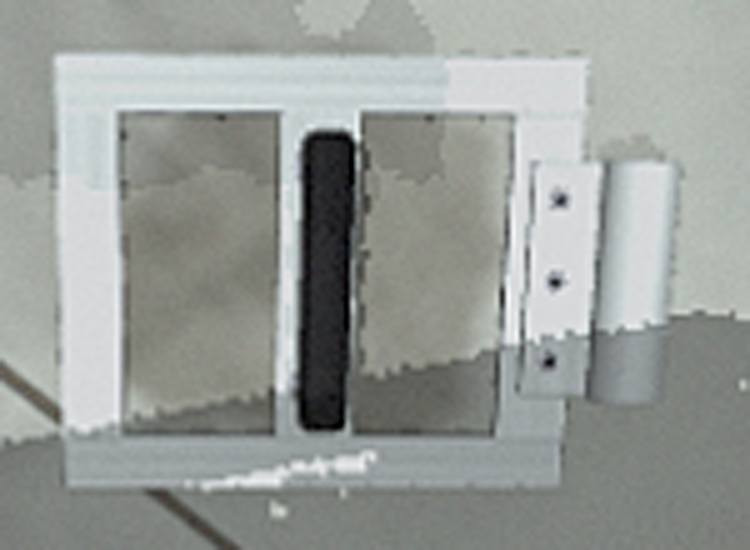

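Run:
```python
from h import *
P2=load("w2")[2];P3=load("w3")[2];D2=load("w2")[1];D3=load("w3")[1]
a=lambda u,v:(265+u/4.5,80+v/4.5); b=lambda u,v:(165+u/4.1,80+v/4.1)
for n,p,q in [("sTL",(84,78),(73,74)),("sBL",(73,479),(99,477)),("h1",(673,112),(640,103)),("h2",(660,191),(635,187)),("TL",(62,53),(50,48)),("BL",(50,495),(83,493)),("st1",(645,470),(660,470)),("st2",(633,531),(656,532)),("knTop L",(565,436),(583,437)),("knTopR",(628,438),(648,440)),("knlowL",(553,543),(577,547)),("knlowR",(618,550),(641,551))]:
    t,e=tri((P2,*a(*p)),(P3,*b(*q)));print(n,t.round(4),np.round(e,4),dep(P2,D2,*a(*p)).round(4),dep(P3,D3,*b(*q)).round(4))
# yaw using two points at z=.022
for P,f,p,q in((P2,a,(84,78),(73,479)),(P3,b,(73,74),(99,477)),(P2,a,(62,53),(50,495)),(P3,b,(50,48),(83,493)),(P2,a,(113,117),(105,452)),(P3,b,(110,113),(127,452)),(P2,a,(172,120),(557,146)),(P3,b,(164,116),(560,138)),(P2,a,(158,455),(515,477)),(P3,b,(177,453),(544,474))):
    A=onz(P,*f(*p),.022);B=onz(P,*f(*q),.022);d=A-B;print(A.round(4),B.round(4),np.degrees(np.arctan2(d[1],d[0])).round(2))
```

```text
sTL [0.4675 0.0852 0.0217] [0. 0.] [0.4675 0.0852 0.022 ] [0.4678 0.0852 0.0224]
sBL [ 0.4777 -0.0242  0.0231] [0.0001 0.0001] [ 0.4776 -0.0247  0.0213] [ 0.4776 -0.0243  0.0229]
h1 [0.614  0.0996 0.0516] [0. 0.] [0.6137 0.0995 0.0525] [0.614  0.0997 0.0538]
h2 [0.6159 0.0805 0.0504] [0.0002 0.0002] [0.6158 0.0807 0.0507] [0.6159 0.0804 0.0517]
TL [0.4609 0.0907 0.0208] [0.0001 0.0001] [0.4608 0.0906 0.0205] [0.4608 0.0908 0.0206]
BL [ 0.4713 -0.0314  0.0188] [0.0002 0.0002] [ 0.4713 -0.0313  0.0188] [ 0.4717 -0.0313  0.0195]
st1 [0.6348 0.0069 0.0375] [0.0001 0.0001] [0.6356 0.0064 0.0355] [0.635  0.0063 0.0352]
st2 [ 0.6369 -0.0116  0.0351] [0. 0.] [ 0.6367 -0.0115  0.0354] [ 0.6368 -0.0113  0.0362]
knTop L [0.613  0.0111 0.03  ] [0.0003 0.0003] [0.6124 0.0117 0.0316] [0.613  0.0117 0.0333]
knTopR [0.6306 0.0132 0.0303] [0.0004 0.0004] [0.6309 0.0133 0.0291] [0.6305 0.0138 0.0339]
knlowL [ 0.6158 -0.0195  0.0337] [0.0005 0.0005] [ 6.264e-01 -2.890e-02 -3.000e-04] [ 6.168e-01 -3.320e-02 -4.000e-04]
knlowR [ 0.6336 -0.0175  0.0362] [0. 0.] [ 6.471e-01 -2.800e-02 -2.000e-04] [ 0.6368 -0.0322 -0.0025]
[0.4675 0.0852 0.022 ] [ 0.4776 -0.0245  0.022 ] 95.27
[0.4676 0.0852 0.022 ] [ 0.4773 -0.0247  0.022 ] 95.03
[0.461  0.0906 0.022 ] [ 0.4716 -0.0302  0.022 ] 95.0
[0.4614 0.0909 0.022 ] [ 0.4727 -0.0303  0.022 ] 95.34
[0.4764 0.0765 0.022 ] [ 0.4858 -0.0151  0.022 ] 95.87
[0.4777 0.0768 0.022 ] [ 0.4852 -0.0159  0.022 ] 94.64
[0.492  0.0781 0.022 ] [0.5949 0.0875 0.022 ] -174.78
[0.4919 0.078  0.022 ] [0.5953 0.0878 0.022 ] -174.58
[ 0.5009 -0.0136  0.022 ] [ 0.6037 -0.0044  0.022 ] -174.86
[ 0.4995 -0.0139  0.022 ] [ 0.6038 -0.004   0.022 ] -174.55
```

Call:
apply_moves(targets=[0,-1.4,-4.4,0,0,0,0,-1.4,-4.4,0,0,0,0,-1.4,-4.4,0,0,0,1,-1.4,-4.4,0,0,0,1,-1.3,-4.5,0,0,0,2,-1.3,-4.5,0,0,0,0,0,0,0,0,0,0,0,0,0,0,0])

```text
time: 3.7
tcp_pos: [0.5005, 0.2681, 0.1613]
orientation: [[0.001, 0.988, 0.154], [-0.0, 0.154, -0.988], [-1.0, 0.001, 0.0]]
ft_force: [0.1, 0.4, 0.5]
grip_width: 0.998
```

Run:
```python
from h import *
s=manip.read_state();print(s["tcp_pos"],s["time"])
grab("wrist","w4")
```

```text
[0.50047254 0.26814182 0.16133369] 3.7
```

View pics/w4.png

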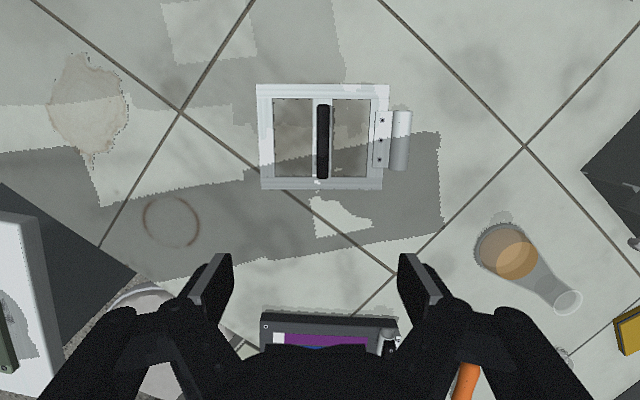

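Run:
```python
from h import *
crop("w4",245,75,425,200,4.3,"w4a")
```

```text
(no output)
```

View pics/w4a.png

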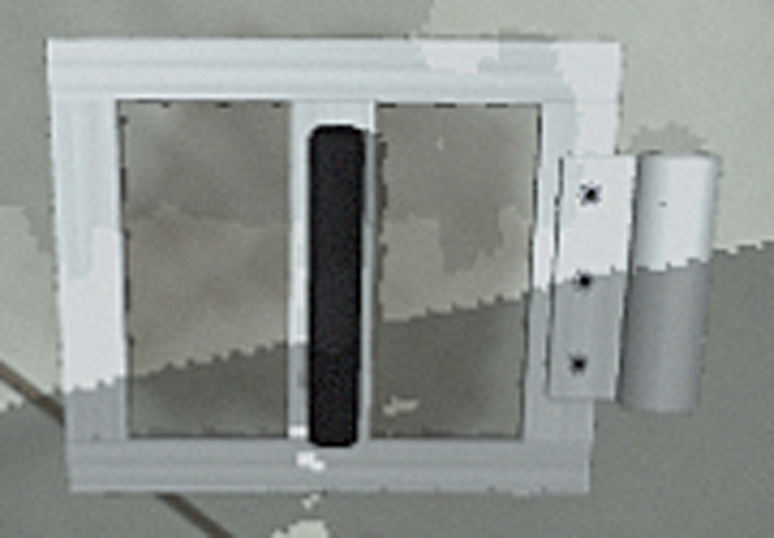

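Run:
```python
from h import *
P2=load("w1")[2];P3=load("w4")[2];D2=load("w1")[1];D3=load("w4")[1]
a=lambda u,v:(275+u/5,65+v/5); b=lambda u,v:(245+u/4.3,75+v/4.3)
r={}
for n,p,q in [("hT",(330,132),(337,127)),("hB",(323,429),(333,444)),("s1",(560,200),(590,194)),("s3",(549,361),(578,364)),("TL",(55,58),(49,40)),("BL",(66,487),(72,490)),("TR",(588,58),(620,43)),("BR",(558,486),(588,491))]:
    t,e=tri((P2,*a(*p)),(P3,*b(*q)));r[n]=t;print(n,t.round(4),np.round(e,4),dep(P2,D2,*a(*p)).round(4),dep(P3,D3,*b(*q)).round(4))
for x,y in (("hT","hB"),("s1","s3"),("TL","BL"),("TR","BR"),("TR","TL"),("BR","BL")):
    d=r[x]-r[y];print(x,y,np.degrees(np.arctan2(d[1],d[0])).round(2),np.linalg.norm(d).round(4),((r[x]+r[y])/2).round(4))
```

```text
hT [0.495  0.3493 0.0313] [0. 0.] [0.495  0.3492 0.0317] [0.495  0.3493 0.0329]
hB [0.5053 0.2818 0.0323] [0. 0.] [0.5084 0.2777 0.0029] [0.5052 0.282  0.0331]
s1 [0.5575 0.3439 0.0019] [0.0001 0.0001] [0.5566 0.3437 0.0065] [0.5565 0.344  0.006 ]
s3 [0.5625 0.3044 0.0065] [0.0001 0.0001] [0.5624 0.3045 0.0071] [0.5625 0.3044 0.0061]
TL [ 0.4269  0.3582 -0.0026] [0.0002 0.0002] [0.4276 0.3576 0.0036] [0.4281 0.3582 0.0042]
BL [ 0.4433  0.2512 -0.0015] [0. 0.] [ 0.4433  0.2514 -0.0007] [ 0.4434  0.2514 -0.001 ]
TR [0.5571 0.378  0.0015] [0.0001 0.0001] [ 0.5579  0.3784 -0.0013] [ 0.5576  0.3783 -0.0014]
BR [0.5737 0.272  0.0009] [0. 0.] [ 0.5741  0.2718 -0.0007] [ 0.5743  0.2714 -0.0015]
hT hB 98.64 0.0683 [0.5001 0.3155 0.0318]
s1 s3 97.09 0.0401 [0.56   0.3242 0.0042]
TL BL 98.7 0.1083 [ 0.4351  0.3047 -0.002 ]
TR BR 98.89 0.1073 [0.5654 0.325  0.0012]
TR TL 8.64 0.1318 [ 0.492   0.3681 -0.0005]
BR BL 9.08 0.1321 [ 5.085e-01  2.616e-01 -3.000e-04]
```

Call:
apply_moves(targets=[3,0.2,-1.6,0,0,0,4,0.3,-1.6,0,0,0,4,0.2,-1.5,0,0,0,1,0,0,0,0,0,0,0,0,0,0,0,0,0,0,0,0,0], gripper=40)

```text
time: 4.35
tcp_pos: [0.5035, 0.3143, 0.0427]
orientation: [[0.003, 0.989, 0.15], [0.001, 0.15, -0.989], [-1.0, 0.003, -0.001]]
ft_force: [1.0, 1.2, 1.5]
grip_width: 0.399
```

Run:
```python
from h import *
s=manip.read_state();print(s["tcp_pos"],s["time"],s["orientation"].round(4))
grab("wrist","w5")
```

```text
[0.50353263 0.31433377 0.04274365] 4.35 [[ 3.300e-03  9.887e-01  1.500e-01]
 [ 1.000e-03  1.500e-01 -9.887e-01]
 [-1.000e+00  3.400e-03 -5.000e-04]]
```

View pics/w5.png

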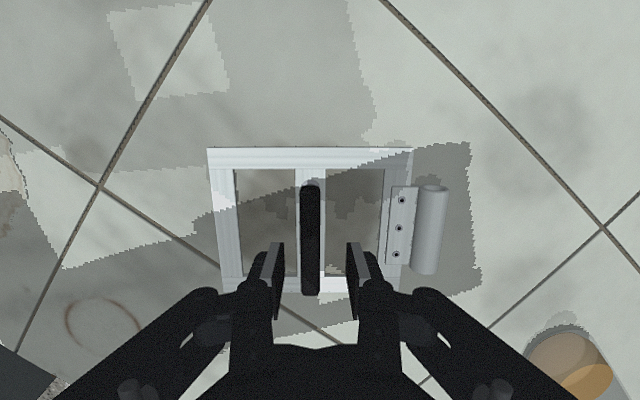

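Call:
apply_moves(targets=[1.2,-0.2,0,0,0,0,1.2,-0.1,0,0,0,0,0.8,0,0,0,0,0,0,0,0,0,0,0,0,0,0,0,0,0])

```text
time: 4.9
tcp_pos: [0.498, 0.3144, 0.0081]
orientation: [[-0.001, 0.988, 0.152], [-0.0, 0.152, -0.988], [-1.0, -0.001, 0.0]]
ft_force: [0.2, 0.6, 0.0]
grip_width: 0.395
```

Call:
apply_moves(targets=[0,0,0,0,0,0,0,0,0,0,0,0,0,0,0,0,0,0,0,0,0,0,0,0,0,0,0,0,0,0,0,0,0,0,0,0,0,0,0,0,0,0,0,0,0,0,0,0], gripper=0)

```text
time: 5.7
tcp_pos: [0.499, 0.3148, 0.0092]
orientation: [[0.001, 0.988, 0.152], [0.001, 0.152, -0.988], [-1.0, 0.001, -0.0]]
ft_force: [0.1, 0.6, 3.9]
grip_width: 0.131
```

Call:
apply_moves(targets=[-1,0,0,0,0,0,-2,0,0,0,0,0,-2.5,0,0,0,0,0,-2.5,0,0,0,0,0,0,0,0,0,0,0,0,0,0,0,0,0])

```text
time: 6.3
tcp_pos: [0.4978, 0.3142, 0.0882]
orientation: [[-0.001, 0.988, 0.152], [-0.0, 0.152, -0.988], [-1.0, -0.001, 0.0]]
ft_force: [-0.5, -0.6, -3.0]
grip_width: 0.129
```

Run:
```python
from h import *
s=manip.read_state();print(s["tcp_pos"],s["time"],s["orientation"].round(4))
grab("wrist","w6")
crop("w6",180,120,460,320,2.8,"w6a")
```

```text
[0.4977799  0.31424714 0.08818548] 6.3 [[-8.000e-04  9.884e-01  1.517e-01]
 [-4.000e-04  1.517e-01 -9.884e-01]
 [-1.000e+00 -9.000e-04  3.000e-04]]
```

View pics/w6a.png

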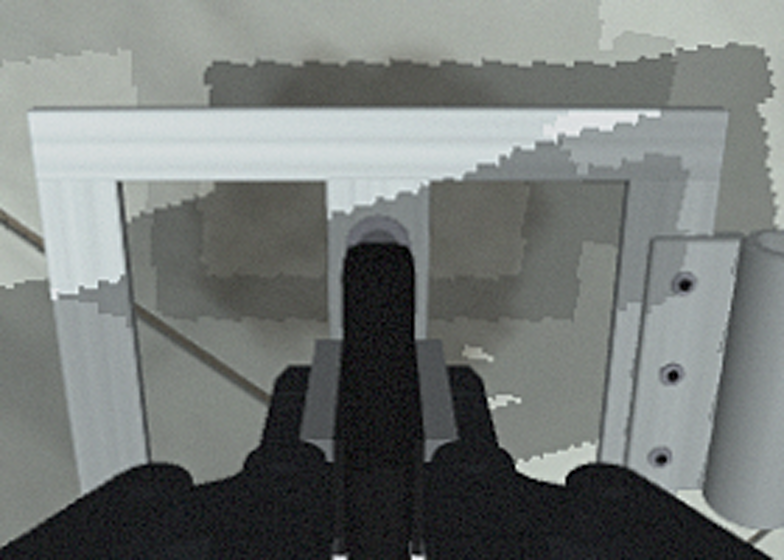

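Run:
```python
from h import *
im,D,P=load("w6");st=manip.read_state()
R=st["orientation"];t=st["tcp_pos"]
f=lambda u,v:(180+u/2.8,120+v/2.8)
for n,c,z in (("hEnd",(378,243),.1145),("s1",(684,284),.086),("s2",(672,375),.086),("s3",(660,458),.086),("TL",(30,112),.0825),("TR",(727,112),.0825)):
    p=onz(P,*f(*c),z);q=dep(P,D,*f(*c));print(n,p.round(4),q.round(4),"tool",(R.T@(p-t)).round(4),(R.T@(q-t)).round(4))
```

```text
hEnd [0.4912 0.3532 0.1145] [0.4918 0.3496 0.1045] tool [-0.0275  0.0003 -0.0397] [-0.0175  0.0003 -0.0362]
s1 [0.553  0.3437 0.086 ] [0.5531 0.3436 0.0857] tool [ 0.0008  0.0599 -0.021 ] [ 0.0012  0.0601 -0.0209]
s2 [0.556 0.324 0.086] [0.5562 0.3238 0.0856] tool [ 0.0009  0.06   -0.0011] [ 0.0012  0.0601 -0.0008]
s3 [0.5589 0.3044 0.086 ] [0.5592 0.3041 0.0854] tool [0.0009 0.0599 0.0187] [0.0014 0.0601 0.0191]
TL [0.4249 0.3575 0.0825] [0.4247 0.3574 0.0819] tool [ 0.0047 -0.0645 -0.0541] [ 0.0053 -0.0648 -0.054 ]
TR [0.5533 0.3773 0.0825] [0.5537 0.3772 0.0817] tool [ 0.0043  0.0654 -0.0542] [ 0.0051  0.0658 -0.054 ]
```

Run:
```python
from plan import *
plan(np.array([0.5346,0.0354,0.09]),Rdown(5.2),8,dec=1)
```

```text
[-0.0, -0.1, 3.5, 0.4, 0.0, 0.0, -0.0, -0.0, 3.5, 0.4, 0.0, 0.0, -0.0, -0.0, 3.5, 0.5, 0.0, 0.0, -0.1, 0.0, 3.5, 0.4, 0.0, 0.0, -0.0, 0.0, 3.5, 0.5, 0.0, 0.0, -0.1, 0.1, 3.5, 0.4, 0.0, 0.1, -0.0, 0.1, 3.5, 0.5, 0.0, 0.0, -0.1, 0.1, 3.6, 0.4, 0.1, 0.1]
end [0.5341 0.0353 0.0903] max [0.1 0.1 3.6 0.5 0.1 0.1]
```

Call:
apply_moves(targets=[0,-0.1,2.5,0.4,0,0,0,0,3.5,0.4,0,0,0,0,3.5,0.5,0,0,-0.1,0,3.5,0.4,0,0,0,0,3.5,0.5,0,0,0,0.1,3.5,0.4,0,0,0,0.1,3.5,0.5,0,0,0,0.1,3,0.4,0,0,0,0.1,1.6,0,0,0,0,0,0,0,0,0])

```text
time: 7.35
tcp_pos: [0.5351, 0.0343, 0.0881]
orientation: [[-0.003, 0.996, 0.088], [0.0, 0.088, -0.996], [-1.0, -0.003, -0.0]]
ft_force: [-0.8, -0.2, -2.3]
grip_width: 0.127
```

Call:
apply_moves(targets=[0,0,0,0,0,0,0,0,0,0,0,0])

```text
time: 7.55
tcp_pos: [0.5352, 0.0372, 0.089]
orientation: [[-0.001, 0.996, 0.092], [0.001, 0.092, -0.996], [-1.0, -0.001, -0.001]]
ft_force: [-0.1, -0.2, -2.2]
grip_width: 0.125
```

Run:
```python
from h import *
s=manip.read_state();print(s["tcp_pos"],s["time"],s["orientation"].round(4),s["ft_force"])
grab("wrist","w7")
crop("w7",180,120,460,320,2.8,"w7a")
```

```text
[0.53524545 0.03721767 0.08900415] 7.55 [[-1.500e-03  9.957e-01  9.230e-02]
 [ 7.000e-04  9.230e-02 -9.957e-01]
 [-1.000e+00 -1.400e-03 -8.000e-04]] [-0.12226777 -0.15063703 -2.17995555]
```

View pics/w7a.png

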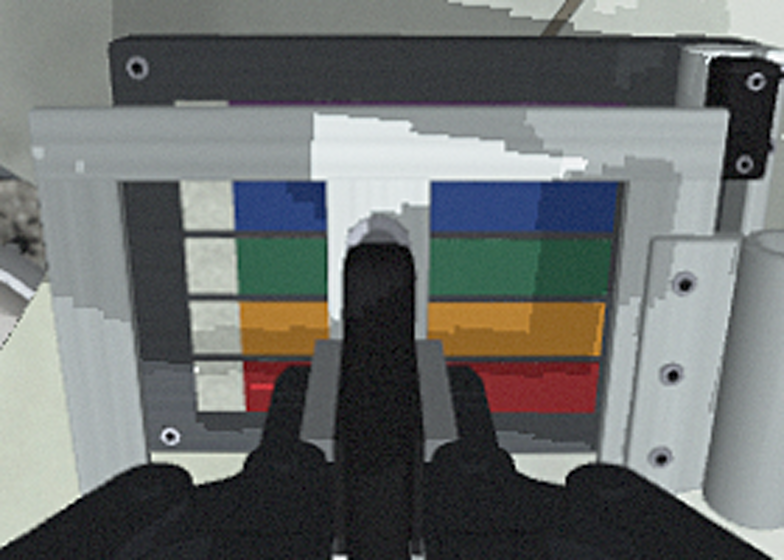

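```bash
python3 - <<'E'
from h import *
im,D,P=load("w7")
f=lambda u,v:(180+u/2.8,120+v/2.8)
o=np.array([.6193,.0438,0]);a=np.radians(5.2);e=np.array([np.cos(a),np.sin(a),0]);y=np.array([-e[1],e[0],0])
for n,c,z in (("sTL",(137,67),.022),("sBL",(170,436),.022),("h1",(757,81),.052),("h2",(744,163),.052),("hSE",(763,178),.052),("hSW",(709,172),.052),("cs1",(684,284),.0868),("cs2",(672,375),.0868),("cs3",(660,458),.0868)):
    p=onz(P,*f(*c),z);q=dep(P,D,*f(*c));print(n,p.round(4),q.round(4),"rel",((p-o)@e).round(4),((p-o)@y).round(4))
E
sed -n 1p /dev/null
```

```text
sTL [0.4676 0.0852 0.022 ] [0.4678 0.0854 0.0228] rel -0.1473 0.055
sBL [ 0.4774 -0.0245  0.022 ] [ 0.4772 -0.0249  0.0214] rel -0.1475 -0.0551
h1 [0.6139 0.0999 0.052 ] [0.614  0.0999 0.0518] rel -0.0003 0.0563
h2 [0.6153 0.081  0.052 ] [0.6148 0.0813 0.0531] rel -0.0006 0.0375
hSE [0.6206 0.078  0.052 ] [0.6294 0.0742 0.0352] rel 0.0044 0.0339
hSW [0.6076 0.0781 0.052 ] [0.594  0.0849 0.0824] rel -0.0085 0.0353
cs1 [0.5921 0.0633 0.0868] [0.5924 0.0629 0.086 ] rel -0.0254 0.0218
cs2 [0.5939 0.0434 0.0868] [0.5941 0.0432 0.0863] rel -0.0253 0.0019
cs3 [0.5956 0.0237 0.0868] [0.5963 0.0229 0.0855] rel -0.0254 -0.0178
```

Call:
apply_moves(targets=[1,0,0.2,0,0,0,1.5,0,0,0,0,0,1.5,0,0,0,0,0,0.8,0,0,0,0,0,0.3,0,0,0,0,0,0,0,0,0,0,0,0,0,0,0,0,0])

```text
time: 8.3
tcp_pos: [0.5367, 0.034, 0.0392]
orientation: [[0.001, 0.996, 0.091], [-0.0, 0.091, -0.996], [-1.0, 0.001, 0.0]]
ft_force: [0.1, 0.5, -1.5]
grip_width: 0.133
```

Run:
```python
from h import *
s=manip.read_state();print(s["tcp_pos"],s["time"],s["ft_force"])
grab("wrist","w8")
crop("w8",180,120,460,320,2.8,"w8a")
```

```text
[0.53673218 0.03403344 0.03915976] 8.3 [ 0.11640774  0.49318332 -1.51829828]
```

View pics/w8a.png

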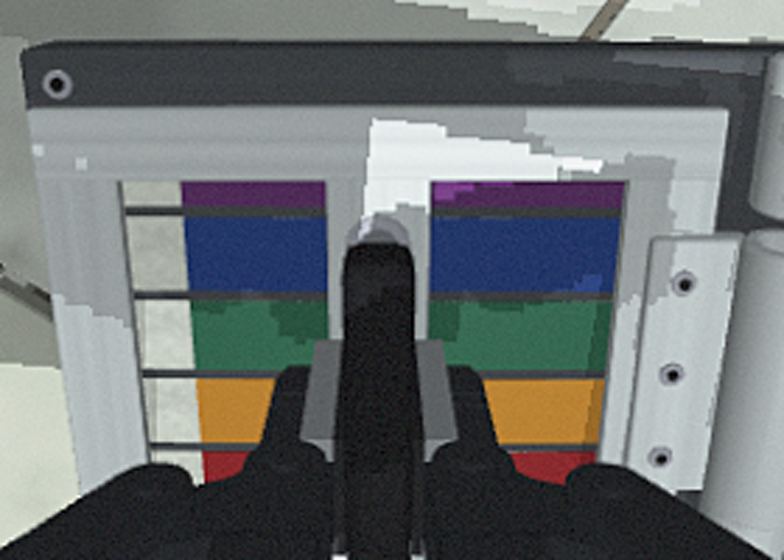

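Run:
```python
from h import *
crop("w8",380,110,520,320,2.8,"w8b")
im,D,P=load("w8")
f=lambda u,v:(180+u/2.8,120+v/2.8)
o=np.array([.6193,.0438,0]);a=np.radians(5.2);e=np.array([np.cos(a),np.sin(a),0]);y=np.array([-e[1],e[0],0])
for n,c,z in (("sTL",(57,84),.022),("cs1",(684,284),.0368),("cs2",(672,375),.0368),("cs3",(660,458),.0368)):
    p=onz(P,*f(*c),z);q=dep(P,D,*f(*c));print(n,p.round(4),q.round(4),"rel",((p-o)@e).round(4),((p-o)@y).round(4))
```

```text
sTL [0.4675 0.0852 0.022 ] [0.4678 0.0853 0.0227] rel -0.1474 0.055
cs1 [0.5937 0.0599 0.0368] [0.5941 0.0596 0.036 ] rel -0.024 0.0184
cs2 [0.5956 0.04   0.0368] [0.5957 0.0398 0.0364] rel -0.024 -0.0016
cs3 [0.5973 0.0203 0.0368] [0.598  0.0193 0.0353] rel -0.0241 -0.0214
```

View pics/w8b.png

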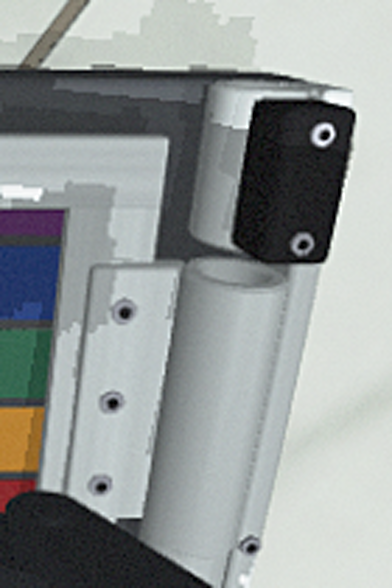

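Call:
apply_moves(targets=[0,0,-0.15,0,0,0,0.2,0,0,0,0,0,0.2,0,0,0,0,0,0,0,0,0,0,0])

```text
time: 8.75
tcp_pos: [0.5357, 0.0355, 0.0344]
orientation: [[-0.001, 0.996, 0.091], [0.0, 0.091, -0.996], [-1.0, -0.001, -0.0]]
ft_force: [-0.4, 0.3, -2.2]
grip_width: 0.13
```

Call:
apply_moves(targets=[0.2,0,0,0,0,0,0,0,0,0,0,0])

```text
time: 8.95
tcp_pos: [0.5357, 0.0354, 0.0323]
orientation: [[-0.001, 0.996, 0.091], [0.0, 0.091, -0.996], [-1.0, -0.001, -0.0]]
ft_force: [-1.5, -0.6, -2.2]
grip_width: 0.13
```

Call:
apply_moves(targets=[0.2,0,0,0,0,0,0,0,0,0,0,0])

```text
time: 9.15
tcp_pos: [0.5362, 0.0354, 0.0312]
orientation: [[0.0, 0.996, 0.091], [-0.0, 0.091, -0.996], [-1.0, 0.0, 0.0]]
ft_force: [-1.9, -0.1, 3.1]
grip_width: 0.129
```

Call:
apply_moves(targets=[-0.05,0,0,0,0,0,0,0.15,0,0,0,0,0,0.15,0,0,0,0])

```text
time: 9.45
tcp_pos: [0.5385, 0.0357, 0.0312]
orientation: [[-0.001, 0.996, 0.091], [-0.0, 0.091, -0.996], [-1.0, -0.001, -0.0]]
ft_force: [-2.7, -1.3, 2.6]
grip_width: 0.127
```

Call:
apply_moves(targets=[0,0.1,0,0,0,0,0,0,0,0,0,0])

```text
time: 9.65
tcp_pos: [0.5402, 0.0358, 0.0312]
orientation: [[0.0, 0.996, 0.091], [-0.0, 0.091, -0.996], [-1.0, 0.0, 0.0]]
ft_force: [-1.8, 0.5, 2.3]
grip_width: 0.128
```

Call:
apply_moves(targets=[0,0.1,0,0,0,0,0,0,0,0,0,0])

```text
time: 9.85
tcp_pos: [0.5406, 0.0359, 0.0312]
orientation: [[-0.001, 0.996, 0.091], [-0.0, 0.091, -0.996], [-1.0, -0.001, -0.0]]
ft_force: [-4.4, -0.4, 4.8]
grip_width: 0.126
```

Call:
apply_moves(targets=[-0.05,0.05,0,0,0,0,0,0,0,0,0,0])

```text
time: 10.05
tcp_pos: [0.5406, 0.036, 0.0312]
orientation: [[-0.002, 0.996, 0.091], [0.0, 0.091, -0.996], [-1.0, -0.002, -0.0]]
ft_force: [-4.6, -1.0, 2.8]
grip_width: 0.129
```

Run:
```python
from h import *
grab("wrist","w9")
crop("w9",300,110,520,320,2.8,"w9b")
```

```text
(no output)
```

View pics/w9b.png

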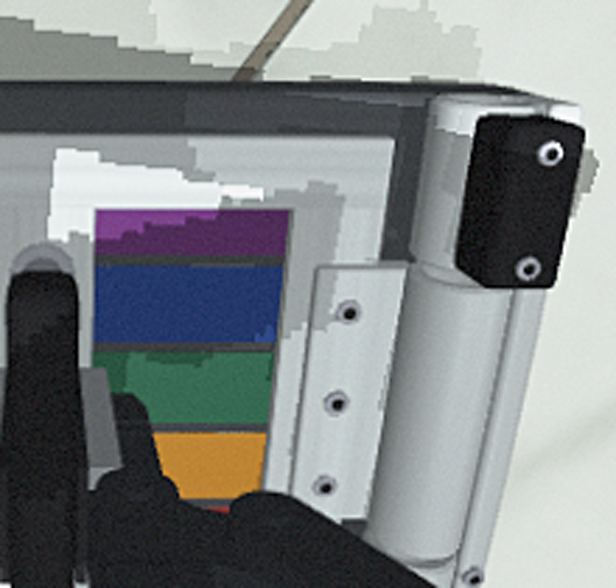

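Call:
apply_moves(targets=[0,0,0,0,0,0,0,0,0,0,0,0,0,0,0,0,0,0,0,0,0,0,0,0], gripper=40)

```text
time: 10.5
tcp_pos: [0.5423, 0.0359, 0.0319]
orientation: [[0.002, 0.996, 0.091], [-0.0, 0.091, -0.996], [-1.0, 0.002, 0.0]]
ft_force: [1.0, 0.5, -0.6]
grip_width: 0.398
```

Call:
apply_moves(targets=[-1,0,0,0,0,0,-2,0,0,0,0,0,-4,0,0,0,0,0,-4,0,0,0,0,0,-4,0,0,0,0,0,0,0,0,0,0,0,0,0,0,0,0,0])

```text
time: 11.2
tcp_pos: [0.5427, 0.0359, 0.184]
orientation: [[0.005, 0.996, 0.091], [-0.0, 0.091, -0.996], [-1.0, 0.005, 0.001]]
ft_force: [0.4, 0.4, -1.5]
grip_width: 0.402
```

Run:
```python
from h import *
grab("wrist","w10")
s=manip.read_state();print(s["tcp_pos"],s["time"],s["ft_force"])
crop("w10",240,90,480,270,3.3,"w10a")
```

```text
[0.54134079 0.03598652 0.1820173 ] 11.25 [ 1.36104068  0.19251002 -0.40780192]
```

View pics/w10.png

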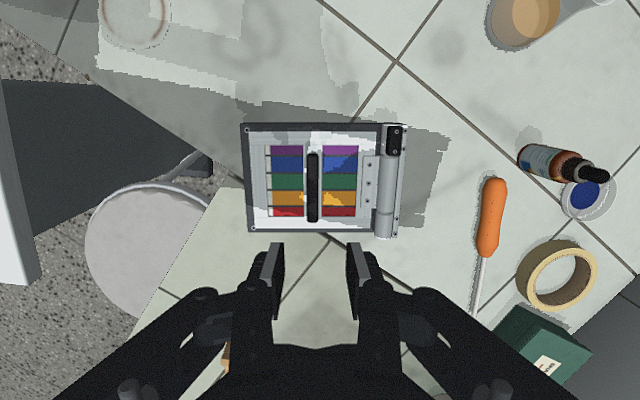

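View pics/w10a.png

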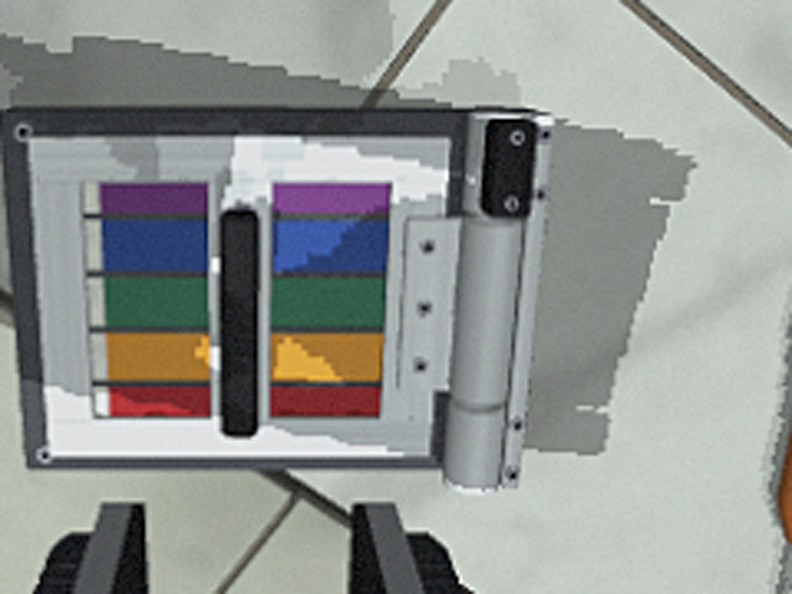

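Call:
apply_moves(targets=[0,-1.3,3,0,0,0,0,-1.3,4.3,0,0,0,0,-1.3,4.3,0,0,0,0,-1.3,4.3,0,0,0,0,-1.3,4.3,0,0,0,0,-1.3,4.3,0,0,0,0,-1.3,4.3,0,0,0,0,-1.3,4.3,0,0,0,0,-1.3,3.5,0,0,0,0,0,2.1,0,0,0])

```text
time: 12.25
tcp_pos: [0.4575, -0.362, 0.1792]
orientation: [[-0.004, 0.996, 0.088], [0.003, 0.088, -0.996], [-1.0, -0.003, -0.003]]
ft_force: [0.3, 0.6, -0.6]
grip_width: 0.403
```

Call:
apply_moves(targets=[0,0,0,0,0,0,0,0,0,0,0,0,0,0,0,0,0,0])

```text
time: 12.55
tcp_pos: [0.4598, -0.3583, 0.1804]
orientation: [[-0.002, 0.996, 0.092], [0.003, 0.092, -0.996], [-1.0, -0.002, -0.003]]
ft_force: [-0.8, -0.1, 0.3]
grip_width: 0.403
```

Run:
```python
from h import *
s=manip.read_state();print(s["tcp_pos"],s["time"],s["orientation"].round(4))
grab("wrist","w11")
im,D,P=load("w10")
f=lambda u,v:(240+u/3.3,90+v/3.3)
o=np.array([.6193,.0438,0]);a=np.radians(5.2);e=np.array([np.cos(a),np.sin(a),0]);y=np.array([-e[1],e[0],0])
for n,c,z in (("sTL",(23,131),.022),("sBL",(44,455),.022),("h1",(517,137),.052),("h2",(511,204),.052),("c1",(428,247),.0286),("c2",(425,308),.0286),("c3",(421,366),.0286),("kL",(445,484),.032),("kR",(500,487),.032)):
    p=onz(P,*f(*c),z);print(n,p.round(4),"rel",((p-o)@e).round(4),((p-o)@y).round(4))
```

```text
[ 0.45979924 -0.35825847  0.18035929] 12.55 [[-0.0018  0.9957  0.0921]
 [ 0.0025  0.0921 -0.9957]
 [-1.     -0.0016 -0.0027]]
sTL [0.4678 0.0854 0.022 ] rel -0.1471 0.0552
sBL [ 0.4772 -0.0247  0.022 ] rel -0.1477 -0.0553
h1 [0.6138 0.0997 0.052 ] rel -0.0004 0.0562
h2 [0.6154 0.0807 0.052 ] rel -0.0006 0.0371
c1 [0.5982 0.0615 0.0286] rel -0.0194 0.0196
c2 [0.6003 0.0416 0.0286] rel -0.0192 -0.0005
c3 [0.6019 0.0217 0.0286] rel -0.0193 -0.0204
kL [ 0.6157 -0.0186  0.032 ] rel -0.0092 -0.0618
kR [ 0.6348 -0.0181  0.032 ] rel 0.0099 -0.0631
```

View pics/w11.png

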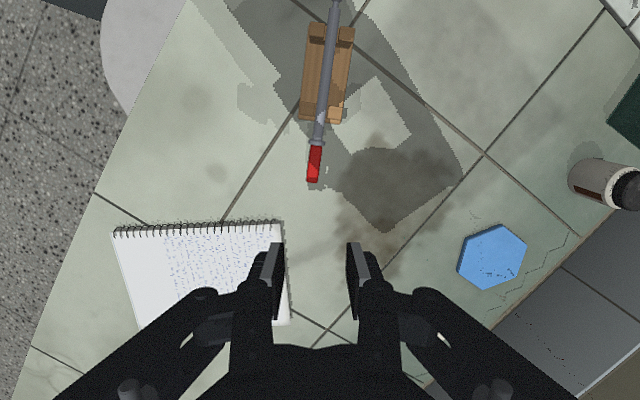

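Call:
apply_moves(targets=[3,0,-0.6,0,0,0,3,-0.4,-0.6,0,0,0,1,0,0,0,0,0,0,0,0,0,0,0,0,0,0,0,0,0])

```text
time: 13.1
tcp_pos: [0.4561, -0.3489, 0.1128]
orientation: [[0.001, 0.996, 0.092], [-0.001, 0.092, -0.996], [-1.0, 0.001, 0.002]]
ft_force: [0.5, -0.7, 0.6]
grip_width: 0.398
```

Run:
```python
from h import *
s=manip.read_state();print(s["tcp_pos"],s["time"],s["orientation"].round(4))
grab("wrist","w12")
crop("w11",240,0,400,200,3,"w11a")
crop("w12",220,0,400,250,2.4,"w12a")
```

```text
[ 0.45606165 -0.34886963  0.11279764] 13.1 [[ 0.0014  0.9958  0.0917]
 [-0.0014  0.0917 -0.9958]
 [-1.      0.0012  0.0016]]
```

View pics/w11a.png

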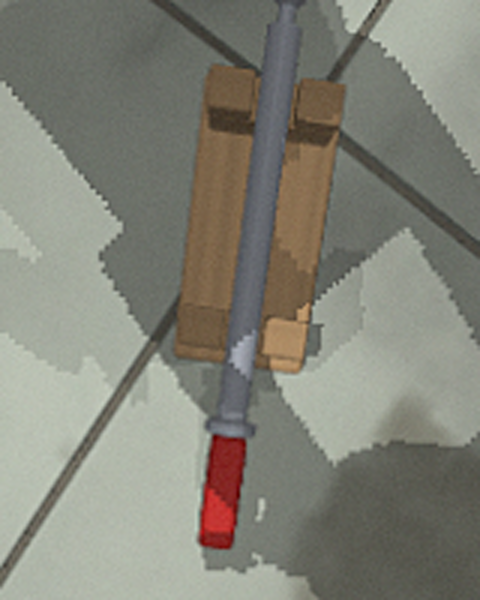

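View pics/w12a.png

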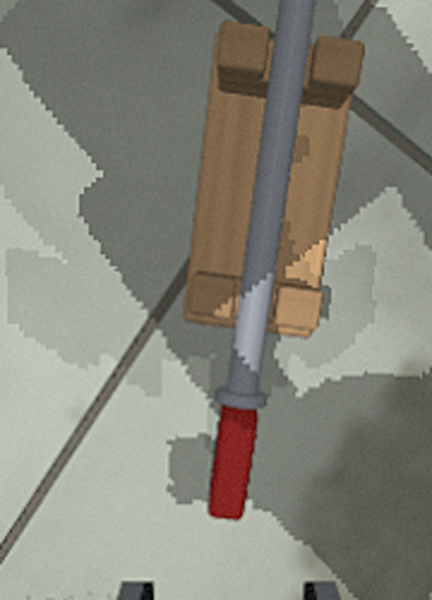

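Run:
```python
from h import *
P1=load("w11")[2];P2=load("w12")[2];D1=load("w11")[1];D2=load("w12")[1]
a=lambda u,v:(240+u/3,v/3); b=lambda u,v:(220+u/2.4,v/2.4)
for n,p,q in (("gripFar",(228,437),(240,407)),("gripNear",(217,527),(227,516)),("gripNearL",(201,525),(210,514)),("gripNearR",(232,528),(243,517)),("flangeL",(206,428),(217,398)),("flangeR",(255,432),(266,402)),("tipflats?",(287,20),(287,20))):
    t,e=tri((P1,*a(*p)),(P2,*b(*q)));print(n,t.round(4),e[0].round(4),"top",onz(P1,*a(*p),.045).round(4),onz(P2,*b(*q),.045).round(4),dep(P1,D1,*a(*p)).round(4),dep(P2,D2,*b(*q)).round(4))
for P,f,c1,c2 in ((P1,a,(283,25),(233,395)),(P2,b,(295,5),(244,375)),(P2,b,(284,100),(244,375))):
    A=onz(P,*f(*c1),.036);B=onz(P,*f(*c2),.036);d=A-B;print(A.round(4),B.round(4),np.degrees(np.arctan2(d[1],d[0])))
```

```text
gripFar [ 0.4563 -0.3159  0.0366] 0.0002 top [ 0.456  -0.3148  0.045 ] [ 0.4561 -0.314   0.045 ] [ 0.456  -0.3149  0.0439] [ 0.4562 -0.3146  0.0421]
gripNear [ 0.4544 -0.3355  0.0826] 0.0003 top [ 0.4551 -0.3445  0.045 ] [ 0.4554 -0.3504  0.045 ] [ 0.4551 -0.3445  0.0449] [ 0.4555 -0.3511  0.043 ]
gripNearL [ 0.4498 -0.3353  0.0829] 0.0003 top [ 0.4498 -0.3443  0.045 ] [ 0.4498 -0.3502  0.045 ] [ 0.4498 -0.3447  0.0432] [ 0.4499 -0.3509  0.0432]
gripNearR [ 0.4587 -0.3355  0.0825] 0.0003 top [ 0.4601 -0.3443  0.045 ] [ 0.4606 -0.3502  0.045 ] [ 0.4601 -0.3447  0.0434] [ 0.4635 -0.3683 -0.0011]
flangeL [ 0.4487 -0.3137  0.036 ] 0.0001 top [ 0.4487 -0.3126  0.045 ] [ 0.4488 -0.3118  0.045 ] [ 0.4487 -0.3131  0.0407] [ 0.4488 -0.3128  0.0402]
flangeR [ 0.4648 -0.3136  0.0354] 0.0001 top [ 0.4644 -0.3124  0.045 ] [ 0.4639 -0.3117  0.045 ] [ 0.4665 -0.3182 -0.0016] [ 0.4675 -0.3212 -0.001 ]
tipflats? [ 0.4551 -0.2345  0.1577] 0.0058 top [ 0.4616 -0.1957  0.045 ] [ 0.4583 -0.2074  0.045 ] [ 0.4619 -0.1931  0.0364] [ 0.4586 -0.206   0.0399]
[ 0.4609 -0.1944  0.036 ] [ 0.4565 -0.3023  0.036 ] 87.66933517178379
[ 0.4606 -0.2009  0.036 ] [ 0.4567 -0.3055  0.036 ] 87.88205804752157
[ 0.4603 -0.2254  0.036 ] [ 0.4567 -0.3055  0.036 ] 87.4589660043475
```

Call:
apply_moves(targets=[2,0.1,-1.5,3.8,0,0,2,0,0,3.7,0,0,2,0,0,0,0,0,0,0,0,0,0,0,0,0,0,0,0,0])

```text
time: 13.65
tcp_pos: [0.4556, -0.3343, 0.0529]
orientation: [[0.001, 0.999, -0.04], [-0.001, -0.04, -0.999], [-1.0, 0.001, 0.001]]
ft_force: [0.7, -0.6, 1.1]
grip_width: 0.404
```

Run:
```python
from h import *
s=manip.read_state();print(s["tcp_pos"],s["time"],s["orientation"].round(4))
grab("wrist","w13")
crop("w13",200,50,440,330,2.1,"w13a")
```

```text
[ 0.45556596 -0.33433286  0.05294846] 13.65 [[ 0.0014  0.9992 -0.0398]
 [-0.0014 -0.0398 -0.9992]
 [-1.      0.0015  0.0013]]
```

View pics/w13a.png

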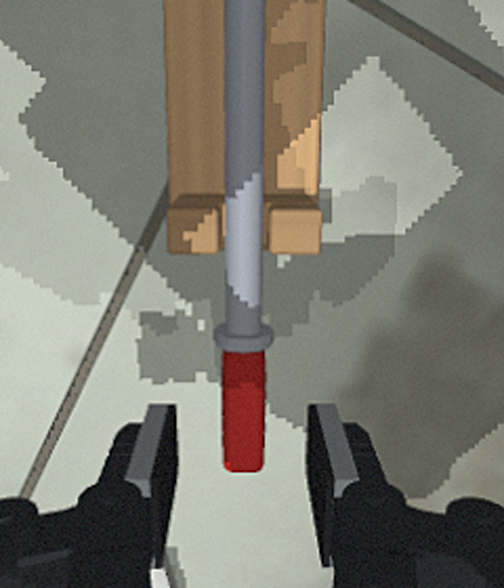

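Call:
apply_moves(targets=[1.5,0,0,0,0,0,1.5,0,0,0,0,0,0.6,0,0,0,0,0,0,0,0,0,0,0,0,0,0,0,0,0])

```text
time: 14.2
tcp_pos: [0.4545, -0.3333, 0.0152]
orientation: [[-0.001, 0.999, -0.04], [0.001, -0.04, -0.999], [-1.0, -0.001, -0.001]]
ft_force: [0.9, 0.5, -0.3]
grip_width: 0.401
```

Call:
apply_moves(targets=[0,0,0,0,0,0,0,0,0,0,0,0,0,0,0,0,0,0,0,0,0,0,0,0,0,0,0,0,0,0,0,0,0,0,0,0], gripper=0)

```text
time: 14.8
tcp_pos: [0.4551, -0.3339, 0.0161]
orientation: [[0.001, 0.999, -0.04], [-0.001, -0.04, -0.999], [-1.0, 0.001, 0.001]]
ft_force: [0.1, 0.1, 2.5]
grip_width: 0.128
```

Call:
apply_moves(targets=[-0.5,0,0,0,0,0,-1.5,0,0,0,0,0,-2,0,0,0,0,0,-2,0,0,0,0,0,0,0,0,0,0,0,0,0,0,0,0,0])

```text
time: 15.4
tcp_pos: [0.4549, -0.3336, 0.0763]
orientation: [[0.001, 0.999, -0.04], [-0.001, -0.04, -0.999], [-1.0, 0.001, 0.001]]
ft_force: [0.0, 0.1, -1.8]
grip_width: 0.122
```

Run:
```python
from h import *
s=manip.read_state();print(s["tcp_pos"],s["time"],s["orientation"].round(4),s["ft_force"])
grab("wrist","w14")
crop("w14",220,0,420,300,2,"w14a")
```

```text
[ 0.45486086 -0.33361752  0.07629245] 15.4 [[ 7.000e-04  9.992e-01 -3.960e-02]
 [-9.000e-04 -3.960e-02 -9.992e-01]
 [-1.000e+00  7.000e-04  8.000e-04]] [ 0.01211725  0.09577586 -1.82624449]
```

View pics/w14a.png

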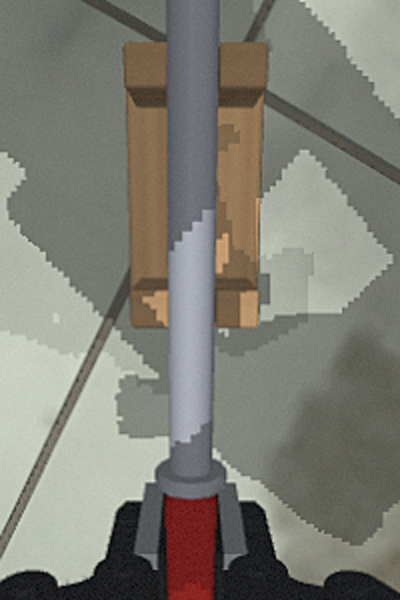

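Run:
```python
from h import *
im,D,P=load("t0")
for n,c in (("box BL",(304,122)),("box bot",(338,137)),("boxTL",(312,97)),("bottle",(355,137)),("drv tip",(306,140)),("drv mid",(282,143)),("drv handle",(266,146)),("tape",(286,126))):
    print(n,dep(P,D,*c).round(3))
im,D,P=load("w14")
st=manip.read_state()
for v in (2,60,120,180):
  # stem row centre
  row=200/2
  us=np.arange(300,332); pts=np.array([dep(P,D,u,v) for u in us]); 
  k=pts[:,2].argmax(); print(v,us[k],pts[k].round(4), np.median(pts[pts[:,2]>pts[:,2].max()-.003],0).round(4))
from plan import *
plan(np.array([0.6413,-0.2022,0.082]),Rdown(5.1),8,dec=1)
```

```text
box BL [ 0.835 -0.133  0.058]
box bot [ 0.783 -0.257  0.045]
boxTL [ 0.93  -0.161  0.052]
bottle [ 0.78  -0.318  0.063]
drv tip [ 0.778 -0.139  0.014]
drv mid [ 0.765 -0.049  0.018]
drv handle [0.753 0.01  0.02 ]
tape [ 0.829 -0.064  0.02 ]
2 313 [ 0.458  -0.2175  0.1018] [ 0.4591 -0.2171  0.1003]
60 317 [ 0.4587 -0.2368  0.1019] [ 0.4583 -0.2365  0.0998]
120 318 [ 0.4583 -0.2586  0.1   ] [ 0.4571 -0.2586  0.0989]
180 314 [ 0.4557 -0.2831  0.1001] [ 0.4561 -0.2834  0.0994]
[-0.1, 2.3, -1.7, -0.9, -0.0, 0.0, -0.1, 2.3, -1.7, -0.9, -0.0, 0.0, -0.1, 2.3, -1.7, -0.9, -0.0, 0.0, -0.1, 2.3, -1.6, -0.9, -0.0, 0.0, -0.1, 2.4, -1.6, -0.9, -0.0, 0.0, -0.1, 2.4, -1.5, -1.0, -0.0, 0.0, -0.0, 2.4, -1.5, -0.9, -0.0, 0.0, -0.1, 2.5, -1.5, -1.0, -0.0, 0.0]
end [ 0.6413 -0.202   0.0822] max [0.1 2.5 1.7 1.  0.  0. ]
```

Call:
apply_moves(targets=[-0.1,2.3,-1.7,-0.9,0,0,-0.1,2.3,-1.7,-0.9,0,0,-0.1,2.3,-1.7,-0.9,0,0,-0.1,2.3,-1.6,-0.9,0,0,-0.1,2.4,-1.6,-0.9,0,0,-0.1,2.4,-1.5,-1,0,0,0,2.4,-1.5,-0.9,0,0,0,1.5,-1,-1,0,0,0,1,-0.5,0,0,0,0,0,0,0,0,0])

```text
time: 16.45
tcp_pos: [0.6419, -0.2014, 0.0807]
orientation: [[-0.001, 0.996, 0.091], [0.0, 0.091, -0.996], [-1.0, -0.001, -0.001]]
ft_force: [-0.4, -0.1, -1.6]
grip_width: 0.128
```

Call:
apply_moves(targets=[2,0,0,0,0,0,2,0,0,0,0,0,2,0,0,0,0,0,0,0,0,0,0,0,0,0,0,0,0,0])

```text
time: 16.95
tcp_pos: [0.6405, -0.2029, 0.0212]
orientation: [[-0.002, 0.996, 0.088], [0.0, 0.088, -0.996], [-1.0, -0.002, -0.001]]
ft_force: [-0.0, 0.2, -1.0]
grip_width: 0.128
```

Run:
```python
from h import *
s=manip.read_state();print(s["tcp_pos"],s["time"],s["orientation"].round(4),s["ft_force"])
grab("wrist","w15");grab("scene","s15");grab("top","t15")
crop("s15",230,150,350,240,6.5,"s15a");crop("t15",230,160,350,250,6.5,"t15a")
```

```text
[ 0.64054416 -0.20289547  0.02122697] 16.95 [[-1.800e-03  9.961e-01  8.810e-02]
 [ 5.000e-04  8.810e-02 -9.961e-01]
 [-1.000e+00 -1.800e-03 -6.000e-04]] [-0.02322332  0.21067411 -1.01684287]
```

View pics/w15.png

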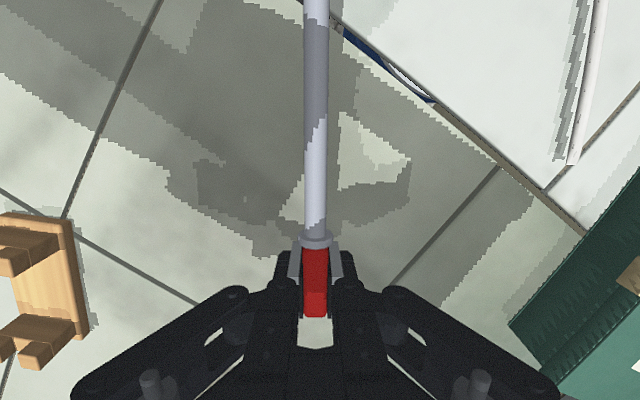

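View pics/s15a.png

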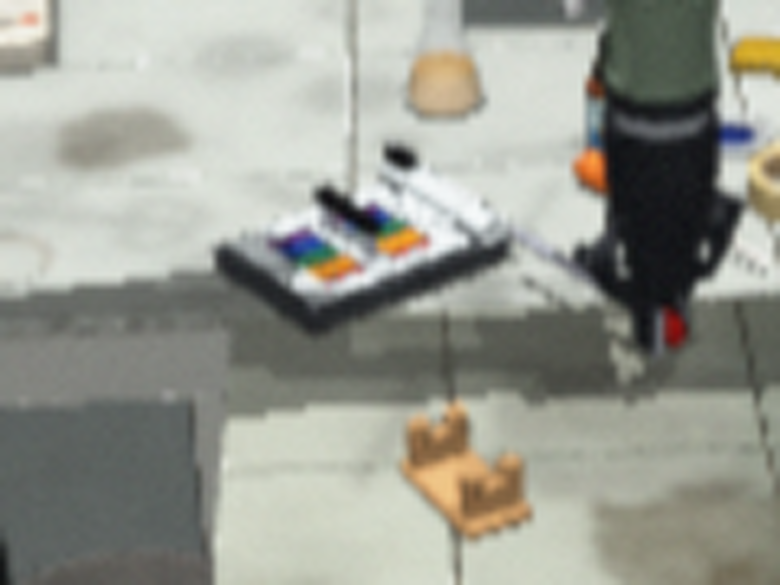

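View pics/t15a.png

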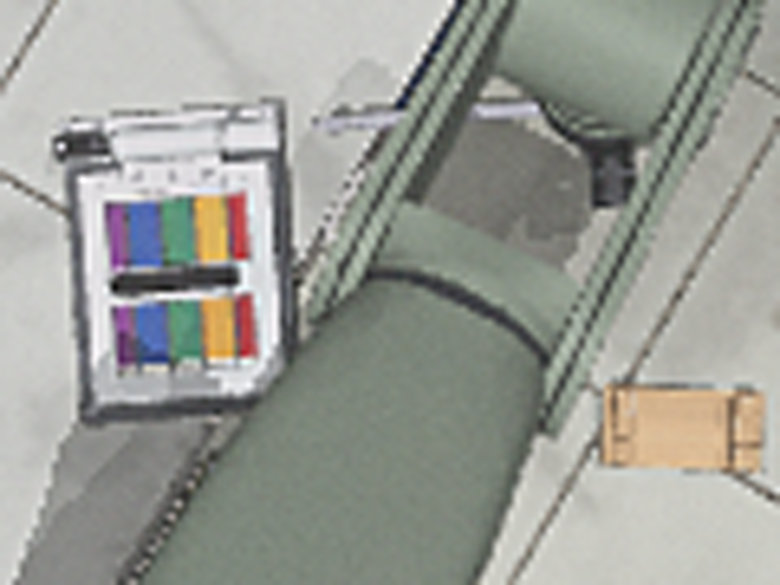

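Run:
```python
from h import *
P=load("t15")[2];S=load("s15")[2]
f=lambda u,v:(230+u/6.5,160+v/6.5);g=lambda u,v:(230+u/6.5,150+v/6.5)
o=np.array([.6193,.0438,0]);a=np.radians(5.1);e=np.array([np.cos(a),np.sin(a),0]);y=np.array([-e[1],e[0],0])
for c,z in (((318,127),.041),((530,110),.041),((400,119),.041),((282,130),.032),((76,146),.052)):
    p=onz(P,*f(*c),z);print(c,p.round(4),((p-o)@e).round(4),((p-o)@y).round(4))
st=manip.read_state();R=st["orientation"];t=st["tcp_pos"]
tip=t+R@np.array([-.020,0,-.165]);print("tip exp",tip.round(4),((tip-o)@e).round(4),((tip-o)@y).round(4),proj(P,tip),proj(S,tip))
tu,tv=proj(S,tip);print("in s15a",(tu-230)*6.5,(tv-150)*6.5);
nm=o-.062*y+[0,0,.032]; u,v=proj(S,nm);print("near mouth s15a",(u-230)*6.5,(v-150)*6.5)
u,v=proj(P,nm);print("near mouth t15a",(u-230)*6.5,(v-160)*6.5)
u,v=proj(P,tip);print("tip t15a",(u-230)*6.5,(v-160)*6.5)
crop("s15",290,172,335,205,16,"s15b")
```

```text
(318, 127) [ 0.6256 -0.0424  0.041 ] -0.0014 -0.0864
(530, 110) [ 0.636  -0.1613  0.041 ] -0.0016 -0.2058
(400, 119) [ 0.6304 -0.0884  0.041 ] -0.0006 -0.1326
(282, 130) [ 0.6246 -0.0211  0.032 ] -0.0004 -0.0651
(76, 146) [0.613  0.0908 0.052 ] -0.0021 0.0474
tip exp [ 0.628  -0.0389  0.0432] 0.0013 -0.0831 (np.float64(277.88897386477123), np.float64(178.8316077600328)) (np.float64(307.90531157056705), np.float64(185.10569306096934))
in s15a 506.38452520868583 228.18700489630072
near mouth s15a 487.08208558481545 231.33178428183783
near mouth t15a 276.50320232066093 129.6641732847424
tip t15a 311.278330121013 122.40545044021317
```

View pics/s15b.png

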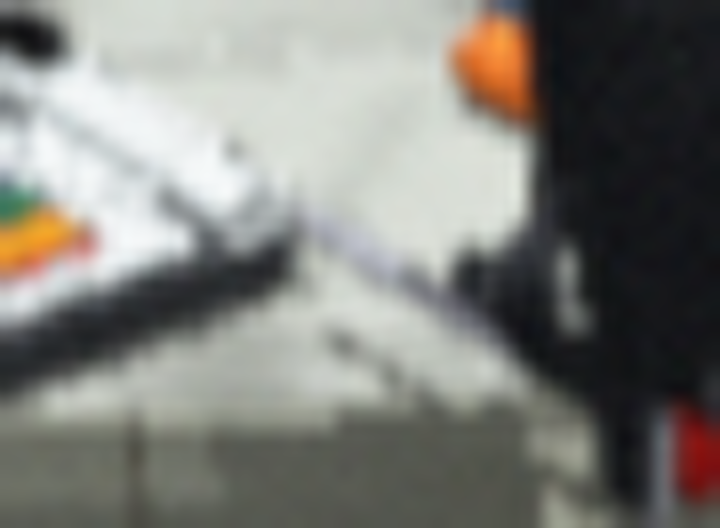

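Call:
apply_moves(targets=[0.5,0,0,0,0,0,0.4,0,0,0,0,0,0,0,0,0,0,0])

```text
time: 17.4
tcp_pos: [0.6411, -0.2019, 0.0119]
orientation: [[-0.001, 0.996, 0.089], [0.001, 0.089, -0.996], [-1.0, -0.001, -0.001]]
ft_force: [-1.2, 0.4, -1.8]
grip_width: 0.128
```

Call:
apply_moves(targets=[0,0,0,0,0,0])

```text
time: 17.5
tcp_pos: [0.6415, -0.2021, 0.0123]
orientation: [[-0.001, 0.996, 0.089], [0.0, 0.089, -0.996], [-1.0, -0.001, -0.0]]
ft_force: [0.5, 0.1, -1.2]
grip_width: 0.131
```

Call:
apply_moves(targets=[0,0,0,0,0,0])

```text
time: 17.6
tcp_pos: [0.6418, -0.2022, 0.0126]
orientation: [[-0.0, 0.996, 0.089], [-0.0, 0.089, -0.996], [-1.0, -0.0, 0.0]]
ft_force: [-0.3, -0.1, -2.4]
grip_width: 0.129
```

Run:
```python
from h import *
s=manip.read_state();print(s["tcp_pos"],s["time"],s["ft_force"])
grab("scene","s16");grab("top","t16")
crop("s16",285,165,335,205,15,"s16b");crop("t16",235,165,325,215,8.5,"t16b")
S=load("s16")[2]
o=np.array([.6193,.0438,.032]);a=np.radians(5.1);y=np.array([-np.sin(a),np.cos(a),0])
for k in (-.062,-.082,-.15): 
    u,v=proj(S,o+k*y);print(k,(u-285)*15,(v-165)*15)
```

```text
[ 0.6417543  -0.20218721  0.0126301 ] 17.6 [-0.34238322 -0.1275035  -2.44027699]
-0.062 299.03558211880494 308.84257911193345
-0.082 338.95726630411133 333.67072224681226
-0.15 478.6173578853584 420.53439711564533
```

View pics/s16b.png

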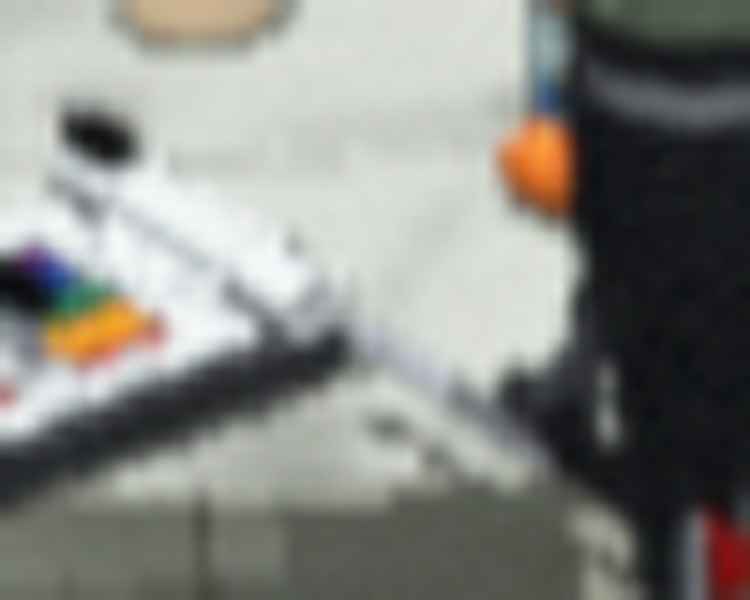

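View pics/t16b.png

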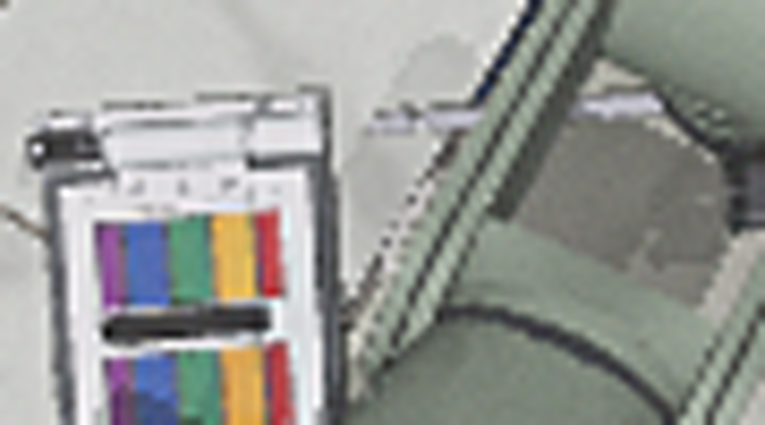

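Call:
apply_moves(targets=[0,0,-1,0,0,0,0,0,-0.5,0,0,0,0,0,-0.5,0,0,0,0,0,0,0,0,0])

```text
time: 18.1
tcp_pos: [0.6398, -0.1811, 0.0126]
orientation: [[-0.0, 0.996, 0.09], [0.0, 0.09, -0.996], [-1.0, -0.0, -0.0]]
ft_force: [0.3, -0.3, -1.0]
grip_width: 0.129
```

Call:
apply_moves(targets=[0,0,-0.4,0,0,0,0,0,-0.4,0,0,0,0,0,0,0,0,0])

```text
time: 18.4
tcp_pos: [0.6391, -0.1737, 0.0126]
orientation: [[-0.0, 0.996, 0.09], [0.0, 0.09, -0.996], [-1.0, -0.0, -0.0]]
ft_force: [-0.6, 0.3, -0.6]
grip_width: 0.125
```

Call:
apply_moves(targets=[0,0,-0.4,0,0,0,0,0,-0.4,0,0,0,0,0,0,0,0,0])

```text
time: 18.7
tcp_pos: [0.6383, -0.1657, 0.0125]
orientation: [[-0.0, 0.996, 0.09], [0.0, 0.09, -0.996], [-1.0, -0.0, -0.0]]
ft_force: [-1.1, -0.1, -1.2]
grip_width: 0.131
```

Call:
apply_moves(targets=[0,0,-0.5,0,0,0,0,0,-0.5,0,0,0,0,0,0,0,0,0])

```text
time: 19.0
tcp_pos: [0.6375, -0.1555, 0.0125]
orientation: [[-0.0, 0.996, 0.09], [0.0, 0.09, -0.996], [-1.0, -0.0, -0.001]]
ft_force: [-1.0, -0.3, -1.6]
grip_width: 0.128
```

Call:
apply_moves(targets=[0,0,-0.4,0,0,0,0,0,-0.4,0,0,0,0,0,0,0,0,0])

```text
time: 19.3
tcp_pos: [0.6368, -0.1477, 0.0126]
orientation: [[-0.0, 0.996, 0.09], [0.0, 0.09, -0.996], [-1.0, -0.0, -0.0]]
ft_force: [-0.7, 0.4, -1.2]
grip_width: 0.124
```

Call:
apply_moves(targets=[0,0,-0.4,0,0,0,0,0,-0.4,0,0,0,0,0,0,0,0,0])

```text
time: 19.6
tcp_pos: [0.636, -0.1398, 0.0126]
orientation: [[-0.0, 0.996, 0.09], [0.0, 0.09, -0.996], [-1.0, -0.0, -0.0]]
ft_force: [0.4, -0.1, -1.2]
grip_width: 0.123
```

Call:
apply_moves(targets=[0,0,-0.5,0,0,0,0,0,-0.5,0,0,0,0,0,-0.5,0,0,0,0,0,-0.5,0,0,0,0,0,0,0,0,0])

```text
time: 20.1
tcp_pos: [0.6342, -0.1196, 0.0126]
orientation: [[-0.0, 0.996, 0.09], [0.0, 0.09, -0.996], [-1.0, -0.0, -0.0]]
ft_force: [-0.2, -0.5, -1.5]
grip_width: 0.129
```

Call:
apply_moves(targets=[0,0,-0.5,0,0,0,0,0,-0.5,0,0,0,0,0,-0.5,0,0,0,0,0,-0.5,0,0,0,0,0,0,0,0,0])

```text
time: 20.6
tcp_pos: [0.6324, -0.0997, 0.0126]
orientation: [[-0.0, 0.996, 0.09], [0.0, 0.09, -0.996], [-1.0, -0.0, -0.0]]
ft_force: [0.0, 1.1, -1.5]
grip_width: 0.131
```

Call:
apply_moves(targets=[0,0,-0.4,0,0,0,0,0,-0.4,0,0,0,0,0,-0.4,0,0,0,0,0,0,0,0,0])

```text
time: 21.0
tcp_pos: [0.6314, -0.0881, 0.0126]
orientation: [[-0.0, 0.996, 0.09], [0.0, 0.09, -0.996], [-1.0, -0.0, -0.0]]
ft_force: [1.0, 0.3, -1.4]
grip_width: 0.13
```

Call:
apply_moves(targets=[0,0,-0.3,0,0,0,0,0,-0.3,0,0,0])

```text
time: 21.2
tcp_pos: [0.631, -0.0827, 0.0127]
orientation: [[0.0, 0.996, 0.089], [-0.0, 0.089, -0.996], [-1.0, 0.0, 0.0]]
ft_force: [-0.3, -0.3, -2.0]
grip_width: 0.129
```

Call:
apply_moves(targets=[0,0,-0.2,0,0,0,0,0,-0.2,0,0,0])

```text
time: 21.4
tcp_pos: [0.6307, -0.0786, 0.0127]
orientation: [[0.0, 0.996, 0.089], [-0.0, 0.089, -0.996], [-1.0, 0.0, 0.0]]
ft_force: [0.1, -0.7, -1.7]
grip_width: 0.126
```

Call:
apply_moves(targets=[0,0,-0.2,0,0,0,0,0,-0.2,0,0,0])

```text
time: 21.6
tcp_pos: [0.6303, -0.075, 0.0126]
orientation: [[0.0, 0.996, 0.089], [-0.001, 0.089, -0.996], [-1.0, 0.0, 0.001]]
ft_force: [0.1, -2.0, -2.2]
grip_width: 0.135
```

Call:
apply_moves(targets=[0,0,-0.2,0,0,0,0,0,-0.2,0,0,0])

```text
time: 21.8
tcp_pos: [0.6299, -0.072, 0.0127]
orientation: [[0.0, 0.996, 0.09], [-0.002, 0.09, -0.996], [-1.0, -0.0, 0.002]]
ft_force: [-0.4, -5.1, -2.9]
grip_width: 0.13
```

Call:
apply_moves(targets=[0,0,-0.2,0,0,0,0,0,0,0,0,0])

```text
time: 22.0
tcp_pos: [0.6297, -0.0696, 0.0126]
orientation: [[-0.0, 0.996, 0.09], [-0.001, 0.09, -0.996], [-1.0, -0.0, 0.001]]
ft_force: [-1.1, -2.9, -2.6]
grip_width: 0.127
```

Call:
apply_moves(targets=[0,0,-0.2,0,0,0,0,0,0,0,0,0])

```text
time: 22.2
tcp_pos: [0.6291, -0.066, 0.0123]
orientation: [[-0.001, 0.996, 0.089], [0.001, 0.089, -0.996], [-1.0, -0.001, -0.001]]
ft_force: [0.1, -0.6, -2.8]
grip_width: 0.128
```

Call:
apply_moves(targets=[0,0,-0.2,0,0,0,0,0,0,0,0,0])

```text
time: 22.4
tcp_pos: [0.629, -0.0638, 0.0124]
orientation: [[-0.001, 0.996, 0.089], [0.001, 0.089, -0.996], [-1.0, -0.001, -0.001]]
ft_force: [-1.1, 0.5, -3.1]
grip_width: 0.129
```

Call:
apply_moves(targets=[0,0,-0.2,0,0,0,0,0,-0.2,0,0,0])

```text
time: 22.6
tcp_pos: [0.629, -0.0609, 0.0126]
orientation: [[-0.0, 0.996, 0.09], [-0.001, 0.09, -0.996], [-1.0, -0.0, 0.001]]
ft_force: [-1.7, -2.4, -2.8]
grip_width: 0.126
```

Call:
apply_moves(targets=[0,0,-0.1,0,0,0,0,0,-0.1,0,0,0])

```text
time: 22.8
tcp_pos: [0.629, -0.0582, 0.0128]
orientation: [[0.0, 0.996, 0.089], [0.001, 0.089, -0.996], [-1.0, 0.0, -0.001]]
ft_force: [-1.1, -1.1, -2.8]
grip_width: 0.13
```

Call:
apply_moves(targets=[0,0,-0.1,0,0,0,0,0,-0.1,0,0,0])

```text
time: 23.0
tcp_pos: [0.6289, -0.0567, 0.0128]
orientation: [[0.0, 0.996, 0.089], [0.0, 0.089, -0.996], [-1.0, 0.0, -0.0]]
ft_force: [-0.6, -1.2, -2.2]
grip_width: 0.126
```

Call:
apply_moves(targets=[0,0,-0.1,0,0,0,0,0,-0.1,0,0,0])

```text
time: 23.2
tcp_pos: [0.6288, -0.0555, 0.0129]
orientation: [[0.001, 0.996, 0.09], [-0.001, 0.09, -0.996], [-1.0, 0.001, 0.001]]
ft_force: [-0.1, -4.6, -1.1]
grip_width: 0.128
```

Call:
apply_moves(targets=[0,0,-0.1,0,0,0,0,0,0,0,0,0])

```text
time: 23.4
tcp_pos: [0.6289, -0.0553, 0.013]
orientation: [[0.001, 0.996, 0.089], [-0.002, 0.089, -0.996], [-1.0, 0.001, 0.002]]
ft_force: [-0.5, -5.3, -2.2]
grip_width: 0.132
```

Call:
apply_moves(targets=[0,0,-0.1,0,0,0,0,0,0,0,0,0])

```text
time: 23.6
tcp_pos: [0.629, -0.0552, 0.0132]
orientation: [[0.001, 0.996, 0.09], [-0.004, 0.09, -0.996], [-1.0, 0.001, 0.004]]
ft_force: [-0.5, -6.9, -1.7]
grip_width: 0.131
```

Call:
apply_moves(targets=[0,0,-0.15,0,0,0,0,0,0,0,0,0])

```text
time: 23.8
tcp_pos: [0.6291, -0.055, 0.0133]
orientation: [[0.002, 0.996, 0.09], [-0.006, 0.09, -0.996], [-1.0, 0.001, 0.006]]
ft_force: [-0.7, -10.9, -2.1]
grip_width: 0.129
```

Call:
apply_moves(targets=[0,0,-0.15,0,0,0,0,0,0,0,0,0])

```text
time: 24.0
tcp_pos: [0.629, -0.0548, 0.0134]
orientation: [[0.002, 0.996, 0.09], [-0.008, 0.09, -0.996], [-1.0, 0.001, 0.008]]
ft_force: [-0.5, -13.6, -1.3]
grip_width: 0.129
```

Call:
apply_moves(targets=[0,0,0.25,0,0,0,0,0,0.25,0,0,0,0,0,0,0,0,0])

```text
time: 24.3
tcp_pos: [0.6287, -0.0555, 0.0127]
orientation: [[0.0, 0.996, 0.089], [-0.0, 0.089, -0.996], [-1.0, 0.0, 0.001]]
ft_force: [0.3, -4.1, -2.0]
grip_width: 0.131
```

Run:
```python
from h import *
s=manip.read_state();print(s["tcp_pos"],s["time"],s["ft_force"])
grab("wrist","w17");grab("top","t17");grab("scene","s17")
crop("w17",200,0,440,260,2.3,"w17a");crop("t17",225,160,315,220,8.5,"t17a");crop("s17",265,150,335,205,11,"s17a")
```

```text
[ 0.6286804  -0.05545284  0.01273512] 24.3 [ 0.28901812 -4.05730738 -2.04070222]
```

View pics/w17a.png

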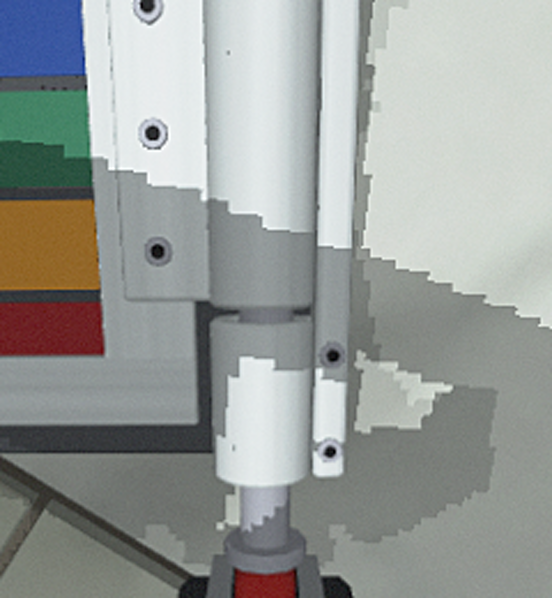

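View pics/t17a.png

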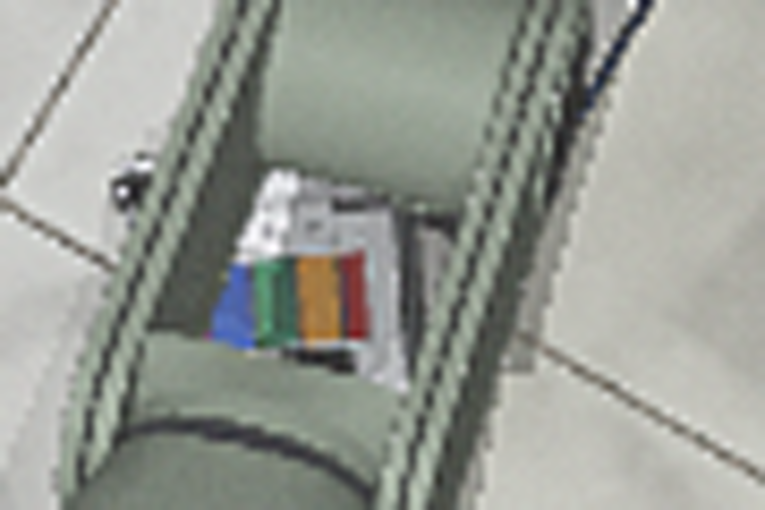

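View pics/s17a.png

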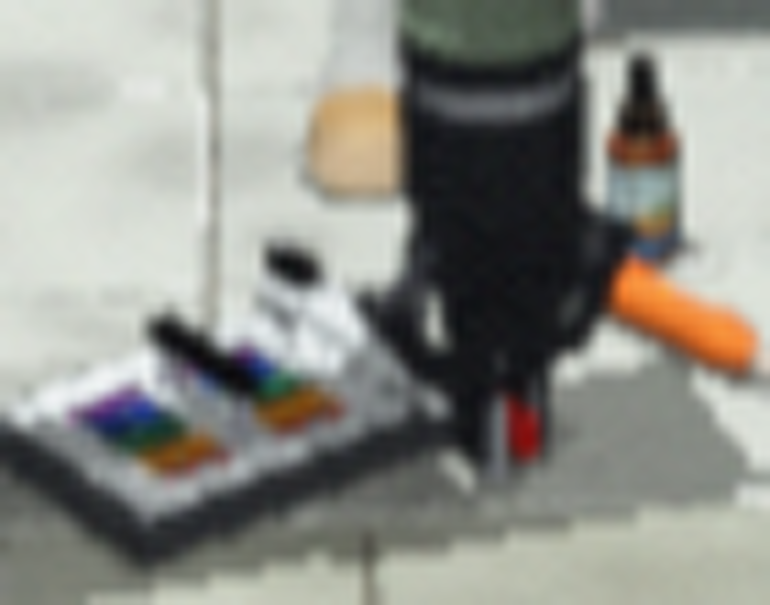

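Run:
```python
from h import *
im,D,P=load("w17");f=lambda u,v:(200+u/2.3,v/2.3)
o=np.array([.6193,.0438,0]);a=np.radians(5.1);e=np.array([np.cos(a),np.sin(a),0]);y=np.array([-e[1],e[0],0])
for n,c,z in (("mouth L",(217,475),.032),("mouth R",(308,480),.032),("mouth top",(262,486),.0415),("flangeL",(226,548),.032),("flangeR",(305,552),.032),("flange back top",(265,532),.0405),("stem",(266,505),.037),("c2",(153,133),.0286),("c3",(157,251),.0286)):
    p=onz(P,*f(*c),z);print(n,p.round(4),((p-o)@e).round(4),((p-o)@y).round(4))
```

```text
mouth L [ 0.6155 -0.0194  0.032 ] -0.0094 -0.0627
mouth R [ 0.6334 -0.0189  0.032 ] 0.0085 -0.0637
mouth top [ 0.6242 -0.0174  0.0415] -0.0006 -0.0614
flangeL [ 0.6184 -0.0351  0.032 ] -0.008 -0.0785
flangeR [ 0.6345 -0.0346  0.032 ] 0.0082 -0.0794
flange back top [ 0.6256 -0.0269  0.0405] -0.0 -0.071
stem [ 0.6254 -0.0229  0.037 ] 0.0002 -0.067
c2 [0.5998 0.0416 0.0286] -0.0196 -0.0005
c3 [0.6014 0.0217 0.0286] -0.0197 -0.0204
```

Call:
apply_moves(targets=[0,0,0.1,0,0,0,0,0,0,0,0,0])

```text
time: 24.65
tcp_pos: [0.6287, -0.0555, 0.0126]
orientation: [[0.0, 0.996, 0.089], [0.0, 0.089, -0.996], [-1.0, 0.0, -0.0]]
ft_force: [-0.4, -2.6, -2.3]
grip_width: 0.132
```

Call:
apply_moves(targets=[0,0,0,0,0,0,0,0,0,0,0,0,0,0,0,0,0,0,0,0,0,0,0,0], gripper=40)

```text
time: 25.05
tcp_pos: [0.6287, -0.0554, 0.0128]
orientation: [[0.0, 0.996, 0.09], [0.0, 0.09, -0.996], [-1.0, 0.0, -0.0]]
ft_force: [0.3, -0.2, -1.0]
grip_width: 0.396
```

Call:
apply_moves(targets=[-1,0,0,0,0,0,-2,0,0,0,0,0,-3,0,0,0,0,0,-4,0,2,0,0,0,-4,0,3,0,0,0,-4,0,3,0,0,0,0,0,3,0,0,0,0,0,0,0,0,0,0,0,0,0,0,0])

```text
time: 25.95
tcp_pos: [0.6381, -0.1658, 0.1931]
orientation: [[0.0, 0.996, 0.088], [0.001, 0.088, -0.996], [-1.0, 0.0, -0.001]]
ft_force: [-0.5, -0.5, 0.8]
grip_width: 0.402
```

Run:
```python
from h import *
s=manip.read_state();print(s["tcp_pos"],s["time"],s["ft_force"])
grab("wrist","w18");grab("top","t18");grab("scene","s18")
crop("w18",220,20,460,240,3,"w18a");crop("s18",265,150,335,205,11,"s18a");crop("t18",225,160,315,220,8.5,"t18a")
```

```text
[ 0.63811449 -0.16580133  0.1930888 ] 25.95 [-0.51184524 -0.51762773  0.7658965 ]
```

View pics/w18.png

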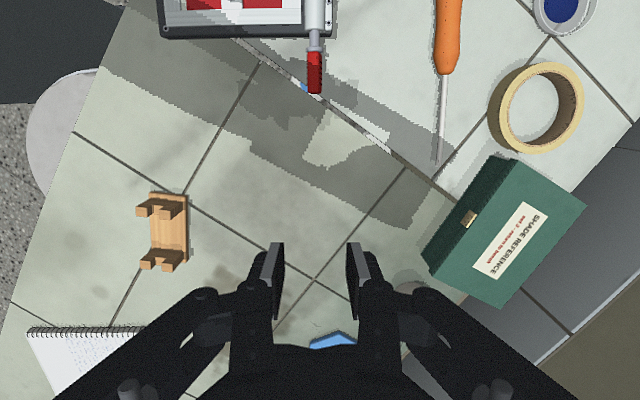

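View pics/w18a.png

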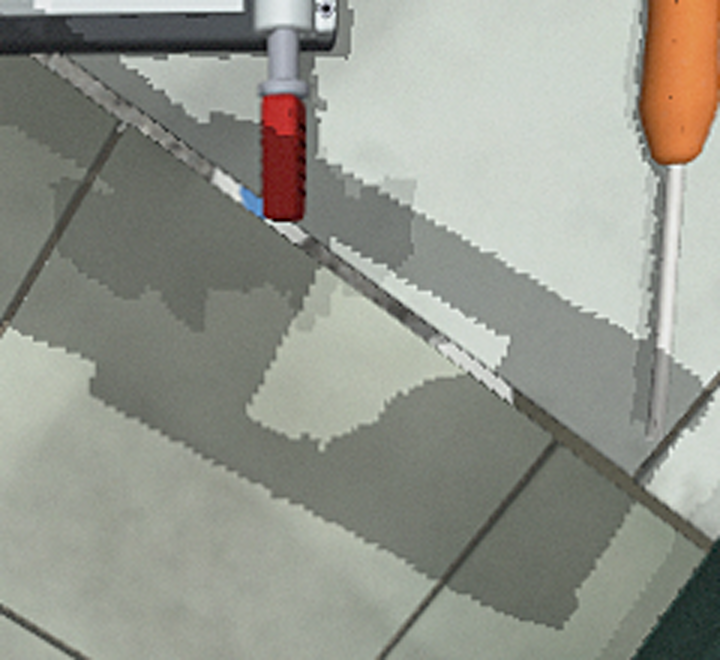

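View pics/s18a.png

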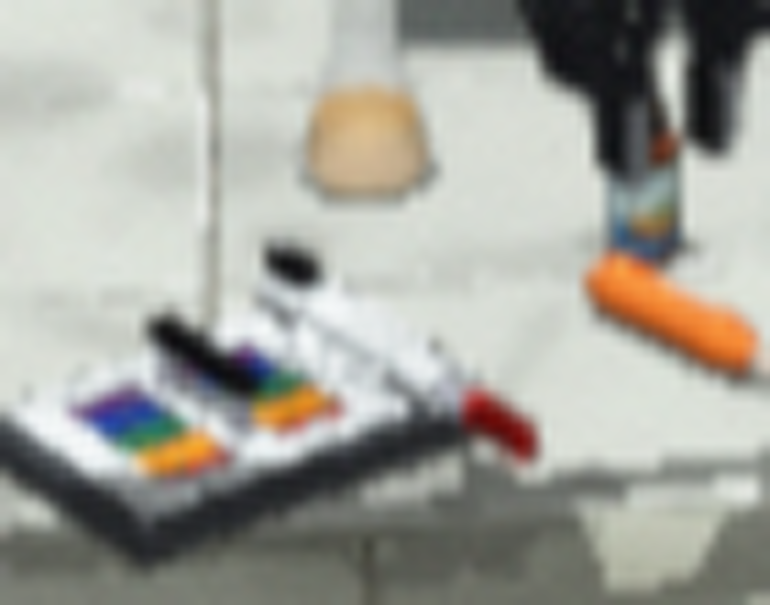

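Call:
apply_moves(targets=[0,0,-3,0,0,0,0,0,-4,0,0,0,0,0,-4,0,0,0,0,0,-4,0,0,0,0,0,-3,0,0,0,0,0,0,0,0,0,0,0,0,0,0,0])

```text
time: 26.8
tcp_pos: [0.6218, 0.0154, 0.1921]
orientation: [[-0.001, 0.996, 0.092], [-0.0, 0.092, -0.996], [-1.0, -0.001, 0.0]]
ft_force: [-0.1, 0.9, -0.0]
grip_width: 0.402
```

Run:
```python
from h import *
s=manip.read_state();print(s["tcp_pos"],s["time"],s["ft_force"])
grab("wrist","w19")
crop("w19",180,60,380,260,3,"w19a")
```

```text
[0.62177262 0.01539865 0.19214611] 26.8 [-0.11931354  0.94065152 -0.02330538]
```

View pics/w19a.png

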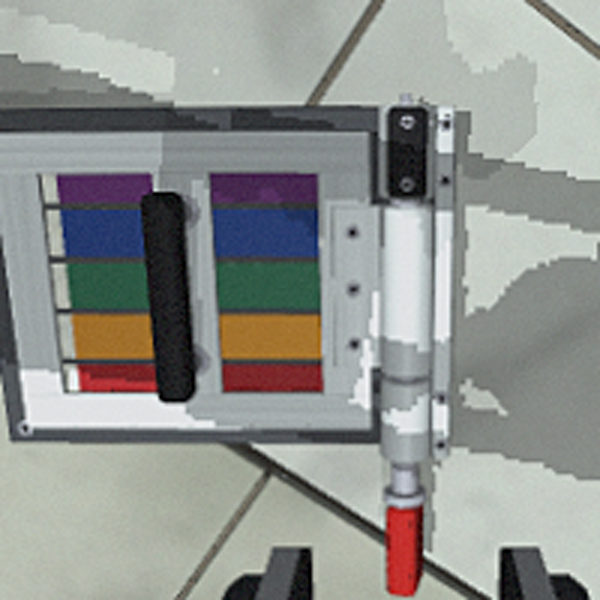

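Run:
```python
from h import *
im,D,P=load("w19");f=lambda u,v:(180+u/3,60+v/3)
o=np.array([.6193,.0438,0]);a=np.radians(5.1);e=np.array([np.cos(a),np.sin(a),0]);y=np.array([-e[1],e[0],0])
for n,c,z in (("tip",(405,95),.032),("farmouth",(405,107),.032),("mouth",(404,462),.0415),("flangeL",(385,502),.032),("flangeR",(423,503),.032),("gripend",(403,594),.041),("gripmid",(404,510),.041),("c1",(352,232),.0286),("c3",(354,344),.0286)):
    p=onz(P,*f(*c),z);print(n,p.round(4),((p-o)@e).round(4),((p-o)@y).round(4))
manip.job_done()
```

```text
tip [0.6124 0.1081 0.032 ] -0.0011 0.0647
farmouth [0.6128 0.1044 0.032 ] -0.0011 0.0609
mouth [ 0.6238 -0.0173  0.0415] -0.001 -0.0613
flangeL [ 0.6184 -0.0379  0.032 ] -0.0081 -0.0813
flangeR [ 0.6329 -0.037   0.032 ] 0.0063 -0.0817
gripend [ 0.6285 -0.0717  0.041 ] -0.0011 -0.1159
gripmid [ 0.6256 -0.0365  0.041 ] -0.0009 -0.0806
c1 [0.5982 0.0615 0.0286] -0.0194 0.0195
c3 [0.6019 0.0216 0.0286] -0.0193 -0.0206
the job is handed in; nothing more can be done
```

The cover is hung and the pin is home. I handed the job in at about 27 s of the 61 s allowed; no verdict is reported.

**Cover:** I laid it on the holder and slid it back until it met the stop with about 4–5 N. In the pictures after release, its bore was in line to within about 1 mm and it was 0.5 mm off centre along the hinge axis.

**Pin:** I pushed it through all three knuckles with almost no side force.
- The catch began to lift with the tip near +46 mm (about 5 N), then rode on the pin.
- It dropped into the groove, and the pin came to a firm stop with the tip near +65 mm.
- The tool's force reading reached 13.6 N there with under 1 mm of movement, so I eased off and let go.

**Last checks:**
- The tip shows at about +64.7 mm, 3 mm out of the last knuckle.
- The pin's axis lies within about 1 mm of the hinge axis sideways in the last picture. I took its height as the given 32 mm there and did not measure it again.
- The flange stands clear of the knuckle by about 15 mm on the calculation, against readings of 15–19 mm from its outline. The upper readings exceed the 16 mm limit, but I took them to include the flange's own thickness.
- The robot touched nothing at hand-in, and the flask, dropper bottle and screwdriver were not touched.
- Catch lift cannot be read directly, so "catch down" rests on the drop in force, the firm stop and the depth agreeing.

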